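# Load, lock and set the potato mill at a pancake stall

### The arm

A 6-joint arm with a two-finger parallel gripper is mounted at the origin on the work surface. World frame = base frame: x ahead of the robot, y to its left, z up, the work surface at z = 0. Lengths are in m, angles in rad, forces in N, time in s.
With the tool pointing down it reaches from about 0.3 to 0.875 m from the base axis. Payload 6.4 kg.
Tool frame: the origin (TCP) lies between the finger pads; the fingertips stand 25 mm ahead of it and the grasp point (between the pads) lies 6 mm ahead of it; z points along the fingers, y is the line along which they close (so a half turn about z gives the same grasp; the last joint's range is limited). The gripper opens to 85 mm and grips with 20 to 120 N. Pads are 22 mm wide; open, the fingers measure 114 mm over their backs; the gripper's body (76 mm by 85 mm) begins 54 mm behind the grasp point. The pads swing forward as they close: fully open they stand 13 mm farther back than shut.
Start: joints at [1.101, 0.181, 1.607, -0, 1.354, -0.206], TCP at [0.15, 0.555, 0.256] pointing down, gripper open.
Joint ranges: [-2.99, 2.99], [-0.89, 2.07], [0.3, 2.58], [-1.14, 4.28], [0, 2.63], [-3.12, 3.12]. Speed limits (rad/s): [2.57, 2.57, 3.01, 3.14, 3.14, 3.14].

### API

Orientations are given as a unit quaternion [w, x, y, z].
In Python, from bench import ctrl gives the robot as it stands.
- The arm moves only by the tool servo_tool, never from a script. Its argument "series" is text: rows parted by semicolons, each of 7 numbers parted by spaces: the gripper command: -1 is fully open, 1 is shut, values between are in proportion, then the shift along the tool's x, y, z in m, then the turn, a rotation vector about the tool's x, y, z in degrees. A call has 1 to 12 rows; each row is the pose to reach, as a shift and turn from the pose commanded when the call began, along the tool's axes at that moment; what a row does not reach only later rows make up. A row lasts 1/12 s, in which the tool goes at most 41.7 mm and 7.16 degrees, less where a joint would pass 70% of its speed; a pose out of reach is approached as far as the arm can. A call with a gripper value outside its range is refused whole. The fingers move at their own pace and stop on an object; the grip force is fixed at half the most. Time passes only in rows, so rows that repeat a pose let the fingers close. It gives the time, the measured TCP pose, the force, the opening and the grip force at its end, in the units of the state.
- ctrl.get_obs(): the state, without advancing time (a new reading comes with each control period).
- ctrl.camera(name): name is "side" or "top" or "wrist"; returns a dict with "img" (480x640x3 uint8, red, green, blue), "z_map" (480x640 float32, m along the optical axis (not along the pixel's ray), 0 where there is no reading), "fovy" (degrees; the focal length in pixels is half the picture's height over the tangent of half this angle, whatever the lens; pixels are square), "cx", "cy" (the principal point, pixels), "extrinsics" (4x4, takes a point from camera to world coordinates); the wrist camera has in their place "T_tool_cam" (4x4, takes a point from camera to tool coordinates, whose origin is the TCP and whose axes are the flange's). Camera axes: x right, y down, z forward; pixel columns grow to the right and rows downward; lengths in m; the calibration is good to about 2 mm. A picture is of the moment at which its call begins: read the wrist's pose just before it.
- ctrl.hand_in(): hands the job in; it is judged then, once.
The state is a dict: "time_s": time; "q": joint angles; "dq": joint speeds; "joint_efforts": joint torques, N m; "eef_pos": TCP position; "eef_rot": TCP orientation; "wrist_force": force on the tool from outside, world axes, zero at the start; "torque": the same for the moment, N m; "opening": opening from 0.0 (shut) to 1.0 (fully open); "grasp_force": force on a finger pad.
Only numpy, scipy, OpenCV 4.12 (cv2) and the standard library are available. Lean on these libraries where they do the work, as an engineer would, in place of code of your own. Each camera call takes 0.05 s, during which the arm holds its last target. There are 200 camera calls.

### The job

Get the potato mill ready for grinding: put every potato half into the hopper, swing the lid shut over its stud, then lock it by pushing the R-clip's straight leg through the stud's cross-hole until it is fully home, with the bent leg snapped round the outside of the stud. Also set the gap dial's white line to the red pointer, making the last stretch up to it clockwise so that the slack in the screw is taken up; it has been left at or past the pointer, so back it off well beyond and come up again. Leave the oil bottle, the salt jar and the turner where they are.

Things in the scene. Friction and masses are not known exactly. Their poses are not given: they have to be found in the camera images.
- mill: white and steel tabletop potato mill, fixed, 170 x 310 x 140 mm. Origin on the counter under the centre of the hopper; x from the stud (robot's side) to the lid hinge, y to the left, z up. Hopper: steel box 170 (x) x 160 (y) mm outside, 5 mm walls, rim at z 140. Motor pod on its -y side: x -35 to 85, y -80 to -230, flat top at z 100. A low chute sticks out 48 mm at the front foot
- hopper_floor (a point): centre of the hopper's flat inner floor (160 x 150 mm, the mill's axes); the rim is 70 mm above it
- lid (a joint): the hopper's steel lid, angle in rad: 0 shut, about 1.6 standing open. Stiff friction hinge along the hopper's far rim: it stays where it is left (about 5 N at its edge moves it). Plate 6 mm thick, reaching 170 mm from the hinge, 162 mm wide; an eye at the middle of the free edge reaches to 210 mm and drops over the stud
- lid_hinge (a point): middle of the lid's hinge line, which runs along the mill's y, 140 mm above the counter; the shut lid's top face is 6 mm above it
- lid_edge (a point): middle of the lid's free edge, 166 mm from the hinge line, level with the plate's top face (6 mm above its underside); 28 to 73 mm to its left and right the edge is thickened to 12 mm
- stud_hole (a point): centre of the cross-hole in the upright round steel stud in front of the hopper (20 mm in diameter, top 14 mm above this point). The hole runs level along the mill's y axis, right through, 7.5 mm wide and high, flared at both mouths to about 12 mm; the clip may enter from either side. The shut lid's eye lies round the stud, its top 20 mm below this point
- clip: loose R-clip of 5 mm wire, 109 mm long, about 30 g, lying flat on the counter (either face up). Origin on the centre line of the straight leg, at the point that sits on the stud's axis when the clip is home; x along the straight leg to its tip, y towards the bent leg, z across the flat. The straight leg runs at y 0 from x -42 to its tip at x 57
- clip_loop (a point): middle of the clip's closed end, at its x -37, y 7: a flat rigid loop from x -53 to -26 with two parallel sides (wire centres at y 0 and y 14), 19 mm across outside: the place to grip, x -47 to -27
- clip_bow (a point): middle of the bow of the clip's springy bent leg, at its x 0, y 10.8 (relaxed), which hugs the stud when home. Towards the tip follow a throat at x 15 (y 7.0) and a flared end at x 29 (y 14.6). Riding the throat over the stud takes about 4 to 12 N
- clip_leg (a joint): spring-out of the clip's bent leg in rad: 0 relaxed, about 0.08 while its throat rides over the stud, back to about 0.02 when home
- dial_grip (a point): centre of the gap dial's bar grip, on the dial's vertical axis (on top of the motor pod). The bar is black, 50 mm long, 13 mm thick, 26 mm high, its top 11 mm above this point; its white line runs on top from the axis to the end that reads
- dial_line (a point): 34 mm from the dial's axis, in the direction of the dial's white line
- red_pointer (a point): 34 mm from the dial's axis, in the direction of the red pointer of the ring round the dial. Set the dial line to this
- screw_notch (a point): 34 mm from the dial's axis, in the direction of the black notch on the brass collar under the dial: the gap screw itself. The dial turns the screw only after 0.5 rad of slack: driven clockwise (from above) the notch lies under the white line; driven anticlockwise it lies 0.5 rad clockwise of the line. Both stay where they are left (0.15 N m to turn)
- potato0: peeled potato half, round, 44 mm across and 27 mm high, 35 g, flat cut face down on the board (may be absent). Origin at the centre of its flat face, z out through its dome
- potato1: peeled potato half, round, 44 mm across and 27 mm high, 35 g, flat cut face down on the board (may be absent). Origin at the centre of its flat face, z out through its dome
- potato2: peeled potato half, round, 44 mm across and 27 mm high, 35 g, flat cut face down on the board (may be absent). Origin at the centre of its flat face, z out through its dome
- potato3: peeled potato half, round, 44 mm across and 27 mm high, 35 g, flat cut face down on the board (may be absent). Origin at the centre of its flat face, z out through its dome
- potato4: peeled potato half, round, 44 mm across and 27 mm high, 35 g, flat cut face down on the board (may be absent). Origin at the centre of its flat face, z out through its dome
- board: wooden cutting board, fixed, 240 x 200 x 12 mm, origin under its centre; the potato halves lie on it
- oil: amber oil bottle, 60 mm across, 120 mm high, to be left alone; origin under its centre
- salt: salt jar with blue cap, 60 mm across, 80 mm high, to be left alone; origin under its centre
- turner: turner (spatula) with wooden handle, lying on the counter along its own x, to be left alone

How it is judged:
By the outcome, as a careful person would: the job done as asked, in the order asked, and still so for the second after the job is handed in, with the robot touching nothing.
Of potato0, potato1, potato2, potato3, potato4 only 3 to 5 are there at a start; the rules pass over those that are not, and their reading is None.
At some moment in a run one of potato0, potato1, potato2, potato3, potato4 may be knocked a few centimetres aside while the robot is not near it.
Once in a run the grip may slacken for a moment while it holds something.
It also fails if it takes over 210 s, if anything falls off the work surface, if the arm or the gripper's body presses on something with over 40 N, if the wrist force passes 120 N, or if a joint passes its speed limit or range.

## Working session

There is one attempt and no reset: what is moved stays moved. The work goes in short steps, Python scripts to look and compute and a tool call to move; the robot and the scene stay as the last step left them, time stands still between calls to the robot, and variables do not carry over. Pictures are saved under pics/ and viewed, at most 14 in all, crops included, and the job is handed in when it is done.

Besides the shell and the picture viewer there is one more tool, called after "Call:" as name(argument=value, ...), one argument or row to a line, values as JSON. servo_tool: Moves the arm, as the interface text tells. Its arguments: {"type":"object","properties":{"series":{"type":"string"}},"required":["series"]}

```bash
ls; mkdir -p pics
cat > h.py <<'E'
import numpy as np, cv2
from bench import ctrl
from scipy.spatial.transform import Rotation as R
def tool():
    o=ctrl.get_obs(); T=np.eye(4); w,x,y,z=o["eef_rot"]
    T[:3,:3]=R.from_quat([x,y,z,w]).as_matrix(); T[:3,3]=o["eef_pos"]; return T
def cam(n):
    T=tool(); c=ctrl.camera(n)
    E=T@np.array(c["T_tool_cam"]) if n=="wrist" else np.array(c["extrinsics"])
    z=c["z_map"]; f=240/np.tan(np.radians(c["fovy"])/2)
    v,u=np.mgrid[0:480,0:640]
    P=np.stack([(u-c["cx"])/f*z,(v-c["cy"])/f*z,z,np.ones_like(z)],-1)@E.T
    P=P[...,:3]; P[z==0]=np.nan
    return c["img"],P,E,f,c
def save(n,img): cv2.imwrite(f"pics/{n}.png",cv2.cvtColor(img,cv2.COLOR_RGB2BGR))
def proj(p,E,f,c):
    q=np.linalg.inv(E)@np.append(p,1); return q[0]/q[2]*f+c["cx"],q[1]/q[2]*f+c["cy"]
E
python3 - <<'E'
from h import *
o=ctrl.get_obs(); print(o); print(tool())
for n in ["top","side"]:
    img,P,E,f,c=cam(n); save(n+"0",img); np.savez(f"{n}0.npz",img=img,P=P,E=E,f=f); print(n,E.round(3),f)
E
```

```text
pics
{'time_s': 0.0, 'q': array([ 1.10069998e+00,  1.81537257e-01,  1.60804234e+00, -2.68888103e-05,
        1.35382329e+00, -2.06273944e-01]), 'dq': array([ 0.00109842,  0.00201836, -0.00024257, -0.00044327, -0.00303673,
       -0.00151432]), 'joint_efforts': array([ 2.25625183e-03, -4.44867396e+01, -3.51338267e+01, -1.71207548e-04,
        8.82628548e-03, -2.22174168e-05]), 'eef_pos': array([0.14967331, 0.55462507, 0.25536967]), 'eef_rot': array([-2.87912831e-04,  1.31526044e-01,  9.91312302e-01, -8.58205199e-04]), 'wrist_force': array([ 0.09823243,  0.71520424, -0.52694351]), 'torque': array([-0.0006697 ,  0.00318673, -0.04858032]), 'grasp_force': 0.0, 'opening': 1.00190741523938}
[[-9.65401634e-01  2.60766276e-01 -7.96575731e-04  1.49673308e-01]
 [ 2.60767264e-01  9.65400327e-01 -1.62576267e-03  5.54625068e-01]
 [ 3.45070393e-04 -1.77723481e-03 -9.99998361e-01  2.55369669e-01]
 [ 0.00000000e+00  0.00000000e+00  0.00000000e+00  1.00000000e+00]]
top [[-0.01  -0.991  0.136  0.398]
 [-1.     0.009 -0.008  0.029]
 [ 0.007 -0.136 -0.991  1.431]
 [ 0.     0.     0.     1.   ]] 575.7624663591708
side [[-0.994 -0.041  0.103  0.436]
 [-0.109  0.519 -0.848  0.995]
 [-0.019 -0.854 -0.52   0.717]
 [ 0.     0.     0.     1.   ]] 506.64046762786586
```

View pics/top0.png

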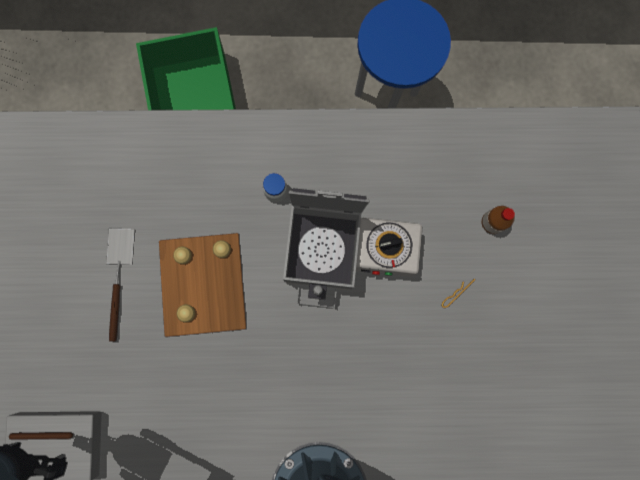

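View pics/side0.png

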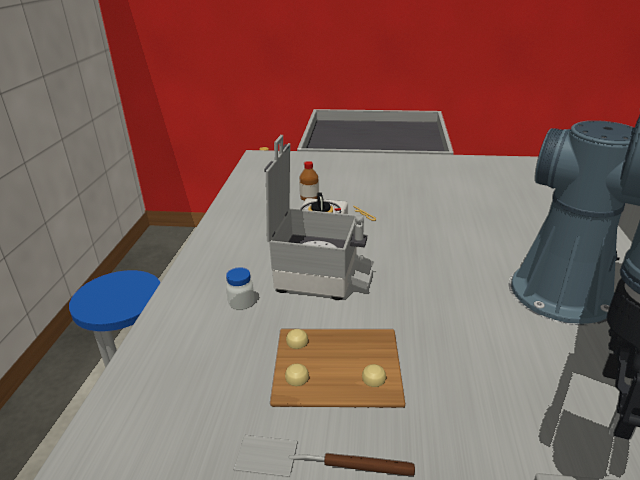

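The top view shows three potatoes (182,255), (221,249), (186,313), the mill at (322,248), the dial at (389,244) and the clip at (458,293). The lid stands open at the far side, and the salt jar is at (274,184), next to the hinge. I'll measure these next.

Run:
```python
from h import *
d=np.load("top0.npz"); P=d["P"]; img=d["img"]
hsv=cv2.cvtColor(img,cv2.COLOR_RGB2HSV)
def at(u,v): return P[v,u].round(4)
for n,(u,v) in dict(p0=(182,255),p1=(221,249),p2=(186,313),board=(205,290),stud=(318,289),dial=(389,244),clip=(458,293),salt=(274,184),oil=(505,216),floor=(322,250)).items(): print(n,at(u,v))
# potatoes: points 8+mm above board
X,Y,Z=P[...,0],P[...,1],P[...,2]
v,u=np.mgrid[0:480,0:640]
m=((u>155)&(u<250)&(v>228)&(v<340)&(Z>0.019)&(Z<0.05)).astype(np.uint8)
n,l=cv2.connectedComponents(m)
for i in range(1,n):
    k=l==i
    if k.sum()>30: print("pot",k.sum(),X[k].mean(),Y[k].mean(),Z[k].max(), np.ptp(X[k]),np.ptp(Y[k]))
# rim of hopper
k=(u>270)&(u<375)&(v>195)&(v<300)&(abs(Z-0.14)<0.006)
r=cv2.minAreaRect((np.c_[X[k],Y[k]]*1000).astype(np.float32)); print("rim",k.sum(),r)
k=(u>355)&(u<430)&(v>210)&(v<285)&(abs(Z-0.10)<0.004)
print("pod",k.sum(),cv2.minAreaRect((np.c_[X[k],Y[k]]*1000).astype(np.float32)))
k=(u>270)&(u<380)&(v>270)&(v<310)&(Z>0.1)
print(X[k].min())
k=(u>430)&(u<485)&(v>270)&(v<315)&(hsv[...,1]>90)&(hsv[...,0]<30)
print("clip",k.sum(),cv2.minAreaRect((np.c_[X[k],Y[k]]*1000).astype(np.float32)))
big=cv2.resize(img[185:310,270:490],None,fx=3.6,fy=3.6,interpolation=cv2.INTER_CUBIC); save("crop0",big)
```

```text
p0 [0.5648 0.3243 0.0385]
p1 [0.5788 0.23   0.0369]
p2 [0.4246 0.312  0.0381]
board [0.4806 0.2712 0.0156]
stud [ 0.4708 -0.0018  0.1801]
dial [ 0.5726 -0.164   0.1459]
clip [ 4.681e-01 -3.539e-01  1.000e-04]
salt [0.7285 0.0981 0.084 ]
oil [ 0.6388 -0.4381  0.1227]
floor [ 0.57   -0.0152  0.0694]
pot 249 0.5793306171132666 0.22994682927976556 0.04308872559150023 0.042105884428928486 0.0441411470180684
pot 250 0.5652608834620323 0.3254386391475874 0.04486583046347592 0.04024200331994232 0.04401843687318213
pot 256 0.42433208466833683 0.31447511782357446 0.04320053536424728 0.04101474794937865 0.042937595595353095
rim 699 ((558.5086059570312, -11.544181823730469), (161.0748748779297, 199.42520141601562), 83.11174011230469)
pod 1938 ((576.3045654296875, -166.43385314941406), (154.83810424804688, 119.95744323730469), 84.23896026611328)
0.45121062729540756
clip 153 ((470.4159851074219, -351.5793762207031), (15.666232109069824, 106.2462158203125), 40.754981994628906)
```

View pics/crop0.png

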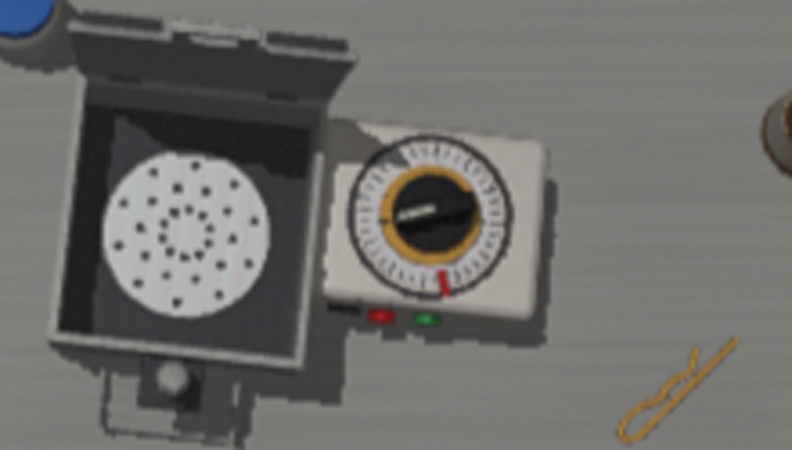

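The hopper and pod outlines give the mill yaw as about -5.8° and its origin as about (0.567, -0.010). The dial's white line points to about 9 o'clock and the red pointer to about 6 o'clock, so the line is past the pointer clockwise. The clip's loop is at its lower left. I'll start with the potatoes.

```bash
cat >> h.py <<'E'
def go(x,y,z,yaw=None,T=None):
    "yaw = world angle (deg) of the tool x axis, tool pointing down; prints shift, turn in tool axes"
    T=tool() if T is None else T
    if yaw is None: yaw=np.degrees(np.arctan2(T[1,0],T[0,0]))
    G=np.eye(4); G[:3,:3]=R.from_euler("zx",[yaw,180],degrees=True).as_matrix() if 0 else (R.from_euler("z",yaw,degrees=True)*R.from_euler("x",180,degrees=True)).as_matrix()
    G[:3,3]=[x,y,z]; D=np.linalg.inv(T)@G
    print("shift",D[:3,3].round(4),"turn",np.degrees(R.from_matrix(D[:3,:3]).as_rotvec()).round(2)); return G
M0=np.array([0.567,-0.0097]); MY=np.radians(-5.8)
def mill(x,y):
    c,s=np.cos(MY),np.sin(MY); return M0+[c*x-s*y,s*x+c*y]
E
python3 - <<'E'
from h import *
G=go(0.4243,0.3145,0.12,165); go(0.4243,0.3145,0.038,165,G)
print(mill(-.048,0),mill(0,0),mill(.035,0))
E
```

```text
shift [-0.3278 -0.1601  0.1356] turn [-0.09 -0.02 -0.11]
shift [-0.     0.     0.082] turn [ 0. -0.  0.]
[ 0.51924573 -0.0048493 ] [ 0.567  -0.0097] [ 0.60182082 -0.01323697]
```

Call:
servo_tool(
  series="-1 -0.328 -0.16 0.1356 0 0 0;-1 -0.328 -0.16 0.1356 0 0 0;-1 -0.328 -0.16 0.1356 0 0 0;-1 -0.328 -0.16 0.1356 0 0 0;-1 -0.328 -0.16 0.1356 0 0 0;-1 -0.328 -0.16 0.1356 0 0 0;-0.6 -0.328 -0.16 0.1356 0 0 0;-0.6 -0.328 -0.16 0.1356 0 0 0;-0.6 -0.328 -0.16 0.1356 0 0 0;-0.6 -0.328 -0.16 0.1356 0 0 0;-0.6 -0.328 -0.16 0.1356 0 0 0;-0.6 -0.328 -0.16 0.17 0 0 0",
)

```text
time_s: 1.1
eef_pos: [0.4295, 0.3169, 0.0913]
eef_rot: [0.004, 0.133, 0.991, 0.003]
wrist_force: [1.9, 1.5, 0.1]
opening: 0.796
grasp_force: 0.0
```

Call:
servo_tool(
  series="-0.6 0 0 0.025 0 0 0;-0.6 0 0 0.045 0 0 0;-0.6 0 0 0.048 0 0 0;-0.6 0 0 0.048 0 0 0;0.6 0 0 0.048 0 0 0;0.6 0 0 0.048 0 0 0;0.6 0 0 0.048 0 0 0;0.6 0 0 0.048 0 0 0;0.6 0 0 0.048 0 0 0;0.6 0 0 0.048 0 0 0;0.6 0 0 0.048 0 0 0;0.6 0 0 0.048 0 0 0",
)

```text
time_s: 2.1
eef_pos: [0.426, 0.3162, 0.0406]
eef_rot: [0.001, 0.131, 0.991, 0.001]
wrist_force: [-1.7, 0.5, 5.9]
opening: 0.484
grasp_force: 60.3
```

Run:
```python
from h import *
T=tool();go(0.4243,0.3145,0.18,165);x,y=mill(-.048,0);go(x,y,0.19,174);go(x,y,0.113,174)
```

```text
shift [ 0.0009 -0.0017 -0.1394] turn [ 0.15  0.14 -0.11]
shift [-0.174  -0.2853 -0.1497] turn [ 0.14  0.15 -9.11]
shift [-0.1738 -0.2855 -0.0727] turn [ 0.14  0.15 -9.11]
```

Call:
servo_tool(
  series="0.6 0 0 -0.04 0 0 0;0.6 0 0 -0.08 0 0 0;0.6 0 0 -0.12 0 0 0;0.6 -0.02 -0.03 -0.16 0 0 0;0.6 -0.174 -0.285 -0.18 0 0 -9;0.6 -0.174 -0.285 -0.18 0 0 -9;0.6 -0.174 -0.285 -0.18 0 0 -9;0.6 -0.174 -0.285 -0.18 0 0 -9;0.6 -0.174 -0.285 -0.18 0 0 -9;0.6 -0.174 -0.285 -0.18 0 0 -9;0.6 -0.174 -0.285 -0.18 0 0 -9;0.6 -0.174 -0.285 -0.18 0 0 -9",
)

```text
time_s: 3.1
eef_pos: [0.5201, -0.0097, 0.2207]
eef_rot: [0.002, 0.055, 0.999, -0.001]
wrist_force: [0.3, 1.0, 0.0]
opening: 0.479
grasp_force: 61.1
```

Run:
```python
from h import *
x,y=mill(-.048,0);go(x,y,0.113,174); print(ctrl.get_obs()["opening"])
```

```text
shift [0.0019 0.0049 0.1077] turn [-0.11  0.26 -0.27]
0.4794057832462986
```

Call:
servo_tool(
  series="0.6 0.002 0.005 0.04 0 0 0;0.6 0.002 0.005 0.08 0 0 0;0.6 0.002 0.005 0.107 0 0 0;0.6 0.002 0.005 0.107 0 0 0;-0.5 0.002 0.005 0.107 0 0 0;-0.5 0.002 0.005 0.107 0 0 0;-0.5 0.002 0.005 0.107 0 0 0;-0.5 0.002 0.005 0.107 0 0 0;-0.5 0.002 0.005 0.065 0 0 0;-0.5 0.002 0.005 0.025 0 0 0;-0.5 0.002 0.005 0 0 0 0;-0.5 0.002 0.005 0 0 0 0",
)

```text
time_s: 4.1
eef_pos: [0.521, -0.0008, 0.2262]
eef_rot: [0.006, 0.053, 0.999, -0.001]
wrist_force: [1.1, -0.2, 0.4]
opening: 0.748
grasp_force: 0.0
```

Run:
```python
from h import *
img,P,E,f,c=cam("top"); X,Y,Z=np.moveaxis(P,-1,0)
save("top1",img)
v,u=np.mgrid[0:480,0:640]
m=((u>130)&(u<265)&(v>228)&(v<340)&(Z>0.019)&(Z<0.05)).astype(np.uint8)
n,l=cv2.connectedComponents(m)
for i in range(1,n):
    k=l==i
    if k.sum()>30: print("pot",k.sum(),X[k].mean(),Y[k].mean(),Z[k].max())
# offset of the first grasp seen: aim vs found
k=(u>295)&(u<350)&(v>215)&(v<280)&(Z>0.075)&(Z<0.11); print(k.sum(),X[k].mean(),Y[k].mean())
go(0.579,0.230,0.12,165);go(0.579,0.230,0.041,165)
```

```text
pot 250 0.5791734450304848 0.23012044321574804 0.04413928780148768
pot 247 0.5651091093406353 0.32567942722665055 0.04418677640341051
108 0.6022524801522622 -0.031536594830878874
shift [-0.0337  0.2357  0.1033] turn [-0.02  0.53  8.91]
shift [-0.0329  0.2358  0.1823] turn [-0.02  0.53  8.91]
```

Call:
servo_tool(
  series="-0.5 -0.033 0.236 0.02 0 0.5 9;-0.5 -0.033 0.236 0.02 0 0.5 9;-0.5 -0.033 0.236 0.02 0 0.5 9;-0.5 -0.033 0.236 0.02 0 0.5 9;-0.5 -0.033 0.236 0.04 0 0.5 9;-0.5 -0.033 0.236 0.08 0 0.5 9;-0.5 -0.033 0.236 0.12 0 0.5 9;-0.5 -0.033 0.236 0.12 0 0.5 9;-0.5 -0.033 0.236 0.12 0 0.5 9;-0.5 -0.033 0.236 0.12 0 0.5 9;-0.5 -0.033 0.236 0.12 0 0.5 9;-0.5 -0.033 0.236 0.12 0 0.5 9",
)

```text
time_s: 5.15
eef_pos: [0.5766, 0.2306, 0.1008]
eef_rot: [-0.002, 0.132, 0.991, 0.001]
wrist_force: [0.2, -0.0, 0.4]
opening: 0.751
grasp_force: 0.0
```

Run:
```python
from h import *
go(0.579,0.230,0.041,165)
```

```text
shift [-0.0028 -0.      0.0598] turn [ 0.06 -0.29 -0.16]
```

Call:
servo_tool(
  series="-0.5 -0.003 0 0.03 0 0 0;-0.5 -0.003 0 0.055 0 0 0;-0.5 -0.003 0 0.06 0 0 0;-0.5 -0.003 0 0.06 0 0 0;0.6 -0.003 0 0.06 0 0 0;0.6 -0.003 0 0.06 0 0 0;0.6 -0.003 0 0.06 0 0 0;0.6 -0.003 0 0.06 0 0 0;0.6 -0.003 0 0.06 0 0 0;0.6 -0.003 0 0.06 0 0 0;0.6 -0.003 0 0.06 0 0 0;0.6 -0.003 0 0.06 0 0 0",
)

```text
time_s: 6.15
eef_pos: [0.5793, 0.2305, 0.0413]
eef_rot: [-0.002, 0.131, 0.991, 0.001]
wrist_force: [-1.2, -0.6, 7.2]
opening: 0.478
grasp_force: 60.7
```

Run:
```python
from h import *
x,y=mill(-.02,0);go(x,y,0.22,174)
```

```text
shift [-0.0301 -0.2382 -0.1791] turn [ 0.08 -0.26 -9.11]
```

Call:
servo_tool(
  series="0.6 0 0 -0.04 0 0 0;0.6 0 0 -0.08 0 0 0;0.6 0 0 -0.12 0 0 0;0.6 0 -0.02 -0.16 0 0 0;0.6 -0.02 -0.238 -0.18 0 0 -9;0.6 -0.02 -0.238 -0.18 0 0 -9;0.6 -0.02 -0.238 -0.18 0 0 -9;0.6 -0.02 -0.238 -0.18 0 0 -9;0.6 -0.02 -0.238 -0.18 0 0 -9;0.6 -0.02 -0.238 -0.18 0 0 -9;0.6 -0.02 -0.238 -0.18 0 0 -9;0.6 -0.02 -0.238 -0.18 0 0 -9",
)

```text
time_s: 7.15
eef_pos: [0.5366, -0.0059, 0.2197]
eef_rot: [-0.003, 0.055, 0.999, 0.001]
wrist_force: [0.3, -0.2, -0.0]
opening: 0.479
grasp_force: 61.0
```

Run:
```python
from h import *
x,y=mill(-.03,0);go(x,y,0.107,174); print(ctrl.get_obs()["opening"])
```

```text
shift [-0.0013 -0.0008  0.1127] turn [ 0.05 -0.35 -0.25]
0.47932827738643746
```

Call:
servo_tool(
  series="0.6 0 0 0.04 0 0 0;0.6 0 0 0.08 0 0 0;0.6 0 0 0.112 0 0 0;0.6 0 0 0.112 0 0 0;-0.5 0 0 0.112 0 0 0;-0.5 0 0 0.112 0 0 0;-0.5 0 0 0.112 0 0 0;-0.5 0 0 0.112 0 0 0;-0.5 0 0 0.07 0 0 0;-0.5 0 0 0.03 0 0 0;-0.5 0 0 0 0 0 0;-0.5 0 0 0 0 0 0",
)

```text
time_s: 8.15
eef_pos: [0.5401, -0.0055, 0.2262]
eef_rot: [0.002, 0.053, 0.999, -0.001]
wrist_force: [1.4, -0.4, 0.6]
opening: 0.752
grasp_force: 0.0
```

Run:
```python
from h import *
img,P,E,f,c=cam("top"); X,Y,Z=np.moveaxis(P,-1,0)
v,u=np.mgrid[0:480,0:640]
m=((u>130)&(u<265)&(v>228)&(v<340)&(Z>0.019)&(Z<0.05)).astype(np.uint8)
n,l=cv2.connectedComponents(m)
for i in range(1,n):
    k=l==i
    if k.sum()>30: print("pot",k.sum(),X[k].mean(),Y[k].mean(),Z[k].max()); p=X[k].mean(),Y[k].mean()
go(*p,0.12,165)
```

```text
pot 248 0.5652496054711944 0.32556991369419197 0.044255359078194445
shift [0.0087 0.3319 0.1028] turn [-0.02  0.01  8.9 ]
```

Call:
servo_tool(
  series="-0.5 0.009 0.332 0.02 0 0 9;-0.5 0.009 0.332 0.02 0 0 9;-0.5 0.009 0.332 0.02 0 0 9;-0.5 0.009 0.332 0.02 0 0 9;-0.5 0.009 0.332 0.02 0 0 9;-0.5 0.009 0.332 0.06 0 0 9;-0.5 0.009 0.332 0.12 0 0 9;-0.5 0.009 0.332 0.12 0 0 9;-0.5 0.009 0.332 0.12 0 0 9;-0.5 0.009 0.332 0.12 0 0 9;-0.5 0.009 0.332 0.12 0 0 9;-0.5 0.009 0.332 0.12 0 0 9",
)

```text
time_s: 9.2
eef_pos: [0.561, 0.3259, 0.0978]
eef_rot: [-0.005, 0.131, 0.991, -0.0]
wrist_force: [0.6, 0.9, 1.0]
opening: 0.752
grasp_force: 0.0
```

Run:
```python
from h import *
img,P,E,f,c=cam("wrist"); print(P[240,320], P[300:480:20,320,2])
go(0.5652,0.3256,0.041,165)
```

```text
[0.54713266 0.33085678 0.02416475] [ 0.03815952  0.01267651 -0.00056083  0.00028825  0.00149825  0.00052571
  0.00088491  0.15055635  0.15565677]
shift [-0.0035  0.0008  0.0583] turn [-0.03 -0.44 -0.13]
```

Call:
servo_tool(
  series="-0.5 -0.003 0 0.03 0 0 0;-0.5 -0.003 0 0.055 0 0 0;-0.5 -0.003 0 0.058 0 0 0;-0.5 -0.003 0 0.058 0 0 0;0.6 -0.003 0 0.058 0 0 0;0.6 -0.003 0 0.058 0 0 0;0.6 -0.003 0 0.058 0 0 0;0.6 -0.003 0 0.058 0 0 0;0.6 -0.003 0 0.058 0 0 0;0.6 -0.003 0 0.058 0 0 0;0.6 -0.003 0 0.058 0 0 0;0.6 -0.003 0 0.058 0 0 0",
)

```text
time_s: 10.25
eef_pos: [0.5661, 0.3259, 0.044]
eef_rot: [-0.002, 0.132, 0.991, 0.001]
wrist_force: [-0.9, -1.7, 5.8]
opening: 0.472
grasp_force: 59.7
```

Run:
```python
from h import *
x,y=mill(-.03,0);go(x,y,0.22,174)
```

```text
shift [-0.058  -0.3283 -0.1768] turn [ 0.11 -0.24 -9.12]
```

Call:
servo_tool(
  series="0.6 0 0 -0.04 0 0 0;0.6 0 0 -0.08 0 0 0;0.6 0 0 -0.12 0 0 0;0.6 0 -0.02 -0.16 0 0 0;0.6 -0.055 -0.328 -0.18 0 0 -9;0.6 -0.055 -0.328 -0.18 0 0 -9;0.6 -0.055 -0.328 -0.18 0 0 -9;0.6 -0.055 -0.328 -0.18 0 0 -9;0.6 -0.055 -0.328 -0.18 0 0 -9;0.6 -0.055 -0.328 -0.18 0 0 -9;0.6 -0.055 -0.328 -0.18 0 0 -9;0.6 -0.055 -0.328 -0.18 0 0 -9",
)

```text
time_s: 11.25
eef_pos: [0.5333, -0.0096, 0.2228]
eef_rot: [-0.002, 0.054, 0.999, -0.0]
wrist_force: [0.6, -0.1, 0.3]
opening: 0.474
grasp_force: 60.8
```

Run:
```python
from h import *
x,y=mill(-.035,0);go(x,y,0.12,174); print(ctrl.get_obs()["opening"])
img,P,E,f,c=cam("top"); X,Y,Z=np.moveaxis(P,-1,0)
hsv=cv2.cvtColor(img,cv2.COLOR_RGB2HSV)
v,u=np.mgrid[0:480,0:640]
m=((u>130)&(u<265)&(v>228)&(v<340)&(Z>0.019)&(Z<0.05)); print("left on board",m.sum())
k=(u>285)&(u<350)&(v>205)&(v<285)&(Z>0.075)&(Z<0.13)&(hsv[...,1]>60);print(k.sum(), mill(0,0))
n,l,s,cc=cv2.connectedComponentsWithStats(k.astype(np.uint8))
for i in range(1,n):
    if s[i,4]>15: print(s[i,4],X[l==i].mean(),Y[l==i].mean(),Z[l==i].max())
```

```text
shift [0.001  0.0034 0.1028] turn [-0.06 -0.26 -0.23]
0.4736778041260211
left on board 58
184 [ 0.567  -0.0097]
184 0.5098007012233268 0.00036850958252797675 0.10195480094392972
```

Call:
servo_tool(
  series="0.6 -0.02 0.01 0.04 0 0 0;0.6 -0.02 0.01 0.08 0 0 0;0.6 -0.02 0.01 0.095 0 0 0;0.6 -0.02 0.01 0.095 0 0 0;-0.5 -0.02 0.01 0.095 0 0 0;-0.5 -0.02 0.01 0.095 0 0 0;-0.5 -0.02 0.01 0.095 0 0 0;-0.5 -0.02 0.01 0.095 0 0 0;-0.5 -0.02 0.01 0.055 0 0 0;-0.5 -0.02 0.01 0.015 0 0 0;-0.5 0.1 0.2 -0.05 0 0 0;-0.5 0.1 0.2 -0.05 0 0 0",
)

```text
time_s: 12.3
eef_pos: [0.5207, 0.0732, 0.2326]
eef_rot: [-0.001, 0.055, 0.998, 0.0]
wrist_force: [0.3, 1.1, 0.4]
opening: 0.747
grasp_force: 0.0
```

Call:
servo_tool(
  series="-0.5 0.1 0.15 -0.05 0 0 0;-0.5 0.1 0.15 -0.05 0 0 0;-0.5 0.1 0.15 -0.05 0 0 0;-0.5 0.1 0.15 -0.05 0 0 0;-0.5 0.1 0.15 -0.05 0 0 0;-0.5 0.1 0.15 -0.05 0 0 0",
)

```text
time_s: 12.8
eef_pos: [0.4346, 0.2372, 0.2826]
eef_rot: [-0.002, 0.051, 0.999, 0.002]
wrist_force: [-0.1, -0.9, -0.1]
opening: 0.748
grasp_force: 0.0
```

Run:
```python
from h import *
print(ctrl.get_obs()["eef_pos"])
img,P,E,f,c=cam("top"); X,Y,Z=np.moveaxis(P,-1,0)
v,u=np.mgrid[0:480,0:640]
np.savez("top2.npz",img=img,P=P)
hsv=cv2.cvtColor(img,cv2.COLOR_RGB2HSV)
k=(u>285)&(u<365)&(v>205)&(v<285)&(Z>0.075)&(Z<0.13)&(hsv[...,1]>60)
n,l,s,cc=cv2.connectedComponentsWithStats(k.astype(np.uint8))
for i in range(1,n):
    if s[i,4]>15: print(s[i,4],X[l==i].mean(),Y[l==i].mean(),Z[l==i].max())
save("top2",cv2.resize(img[170:350,100:370],None,fx=2.9,fy=2.9,interpolation=cv2.INTER_CUBIC))
```

```text
[0.43455529 0.23719858 0.28255388]
262 0.584955289746136 -0.0010795528880985657 0.10437520829213254
273 0.5285742791491552 0.042235252097382776 0.10329645116977804
240 0.5136328553792574 -0.0010085666064719489 0.1024676440307104
```

View pics/top2.png

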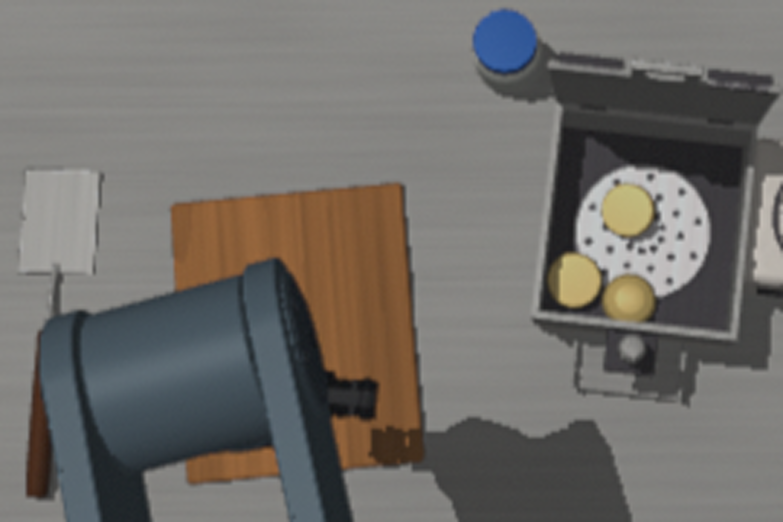

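All three potatoes are in the hopper at (627,210), (573,280) and (628,297), and nothing else is on the board. Next I'll measure the lid and refine the mill pose.

Run:
```python
from h import *
from scipy.optimize import least_squares
d=np.load("top2.npz"); P=d["P"]
v,u=np.mgrid[0:480,0:640]
def inv(P):
    c,s=np.cos(MY),np.sin(MY); q=P[...,:2]-M0; return np.stack([c*q[...,0]+s*q[...,1],-s*q[...,0]+c*q[...,1],P[...,2]],-1)
for name,Q in [("top",P),("side",cam("side")[1])]:
    L=inv(Q).reshape(-1,3); L=L[np.isfinite(L[:,0])]
    k=(abs(L[:,1])<90)&(L[:,2]>0.15)&(L[:,0]>60)&(L[:,0]<0.16) if 0 else (abs(L[:,1])<.09)&(L[:,2]>0.15)&(L[:,0]>.06)&(L[:,0]<.16)
    A=L[k]; print(name,k.sum(),"z max",A[:,2].max(),"y",A[:,1].min(),A[:,1].max())
    for lo in np.arange(.15,.36,.03):
        m=(A[:,2]>lo)&(A[:,2]<lo+.03)
        if m.sum(): print(round(lo,2),m.sum(),np.percentile(A[m,0],[2,50,98]).round(4),np.percentile(A[m,1],[2,98]).round(3))
    # rim
    k=(abs(L[:,2]-.14)<.005)&(abs(L[:,0])<.1)&(abs(L[:,1])<.1); print("rim",k.sum(),np.percentile(L[k],[1,99],axis=0).round(4).tolist())
    k=(L[:,2]>.155)&(L[:,2]<.19)&(abs(L[:,0]+.105)<.03)&(abs(L[:,1])<.03); print("stud",k.sum(),L[k].mean(0) if k.any() else 0, L[k,2].max() if k.any() else 0)
```

```text
top 1269 z max 0.35468552981344903 y -0.08488684313839875 0.075595310716646
0.15 131 [0.0852 0.0874 0.0896] [-0.082  0.073]
0.18 137 [0.0835 0.0853 0.0871] [-0.081  0.072]
0.21 157 [0.0811 0.0835 0.0857] [-0.081  0.071]
0.24 164 [0.0794 0.0816 0.0838] [-0.079  0.072]
0.27 181 [0.0775 0.0796 0.0818] [-0.082  0.07 ]
0.3 400 [0.0769 0.0815 0.0899] [-0.079  0.072]
0.33 99 [0.075  0.0773 0.0814] [-0.027  0.018]
rim 648 [[-0.0817, -0.0839, 0.1352], [0.0899, 0.0771, 0.1449]]
stud 71 [-0.09847897 -0.00122612  0.17795697] 0.18602891325594006
side 1782 z max 0.350351704793339 y -0.08582955851579978 0.0819448062338381
0.15 260 [0.0858 0.0883 0.0934] [-0.082  0.079]
0.18 283 [0.0838 0.0866 0.0929] [-0.082  0.08 ]
0.21 287 [0.082  0.0845 0.0904] [-0.079  0.079]
0.24 303 [0.0797 0.0827 0.0884] [-0.078  0.079]
0.27 298 [0.0784 0.0807 0.0858] [-0.077  0.079]
0.3 263 [0.0773 0.0804 0.0905] [-0.077  0.078]
0.33 88 [0.0757 0.0778 0.0826] [-0.023  0.021]
rim 639 [[-0.0968, -0.0819, 0.1352], [0.0918, 0.0824, 0.144]]
stud 95 [-0.09765657  0.00653234  0.16990881] 0.1822116381976907
```

```bash
sed -i 's/^M0=.*/M0=np.array([0.5708,-0.0121]); MY=np.radians(-5.8)/' h.py
python3 - <<'E'
from h import *
x,y=mill(.118,0); T=tool(); print(x,y); go(x,y,.42,174.2); go(x,y,.32,174.2)
# arc path in mill x,z of TCP, for tool x axis = -mill x, tool z = -z
for a in [1.507,1.4,1.25,1.1,.95,.8,.65,.5,.35,.2,.1,0]:
    r=.155; X=.085-r*np.cos(a)+.006*np.sin(a)+.011; Z=.14+r*np.sin(a)+.006*np.cos(a)+.025
    print(a,"dx_tool",round(.118-X,4),"dz_tool",round(.32-Z,4))
E
```

```text
0.6881959236417969 -0.02402464306758767
shift [-0.2771 -0.2304 -0.1413] turn [ 0.06 -0.37 -0.18]
shift [-0.2777 -0.2305 -0.0413] turn [ 0.06 -0.37 -0.18]
1.507 dx_tool 0.0259 dz_tool -0.0001
1.4 dx_tool 0.0424 dz_tool 0.0012
1.25 dx_tool 0.0652 dz_tool 0.006
1.1 dx_tool 0.087 dz_tool 0.0141
0.95 dx_tool 0.1073 dz_tool 0.0254
0.8 dx_tool 0.1257 dz_tool 0.0396
0.65 dx_tool 0.1418 dz_tool 0.0564
0.5 dx_tool 0.1551 dz_tool 0.0754
0.35 dx_tool 0.1655 dz_tool 0.0962
0.2 dx_tool 0.1727 dz_tool 0.1183
0.1 dx_tool 0.1756 dz_tool 0.1336
0 dx_tool 0.177 dz_tool 0.149
```

Call:
servo_tool(
  series="1 0 0 -0.04 0 0 0;1 0 0 -0.08 0 0 0;1 0 0 -0.12 0 0 0;1 -0.277 -0.23 -0.142 0 0 0;1 -0.277 -0.23 -0.142 0 0 0;1 -0.277 -0.23 -0.142 0 0 0;1 -0.277 -0.23 -0.142 0 0 0;1 -0.277 -0.23 -0.142 0 0 0;1 -0.277 -0.23 -0.142 0 0 0;1 -0.277 -0.23 -0.142 0 0 0;1 -0.277 -0.23 -0.142 0 0 0;1 -0.277 -0.23 -0.142 0 0 0",
)

```text
time_s: 13.9
eef_pos: [0.6896, -0.0306, 0.4176]
eef_rot: [-0.005, 0.056, 0.998, 0.0]
wrist_force: [1.2, -0.9, -0.1]
opening: -0.002
grasp_force: 0.0
```

Call:
servo_tool(
  series="1 0 0 0 0 0 0;1 0 0 0 0 0 0",
)

```text
time_s: 14.07
eef_pos: [0.6884, -0.0285, 0.417]
eef_rot: [-0.006, 0.056, 0.998, 0.001]
wrist_force: [-0.3, -0.9, 0.2]
opening: 0.001
grasp_force: 0.0
```

Run:
```python
from h import *
x,y=mill(.118,0); print(tool()[:3,3]); go(x,y,.32,174.2); o=ctrl.get_obs(); print(o["opening"])
```

```text
[ 0.68842993 -0.02853601  0.41696266]
shift [-0.0004  0.0044  0.097 ] turn [ 0.04 -0.66 -0.58]
0.0009318284660478754
```

Call:
servo_tool(
  series="1 0 0.004 0.04 0 0 0;1 0 0.004 0.08 0 0 0;1 0 0.004 0.097 0 0 0;1 0 0.004 0.097 0 0 0;1 0.015 0.004 0.097 0 0 0;1 0.026 0.004 0.097 0 0 0;1 0.034 0.004 0.097 0 0 0;1 0.042 0.004 0.098 0 0 0;1 0.054 0.004 0.1 0 0 0;1 0.065 0.004 0.103 0 0 0",
)

```text
time_s: 14.9
eef_pos: [0.6231, -0.0135, 0.319]
eef_rot: [-0.002, 0.053, 0.999, 0.001]
wrist_force: [2.6, 0.5, 2.6]
opening: 0.002
grasp_force: 1.2
```

Run:
```python
from h import *
x,y=mill(.118,0); print(tool()[:3,3]); go(x,y,.32,174.2); o=ctrl.get_obs(); print(o["wrist_force"])
```

```text
[ 0.62308576 -0.01351572  0.31899467]
shift [-0.0659 -0.0035 -0.0013] turn [ 0.05 -0.25 -0.3 ]
[2.55999057 0.47985525 2.57047871]
```

Call:
servo_tool(
  series="1 0.011 -0.001 0.007 0 0 0;1 0.022 -0.003 0.013 0 0 0;1 0.032 -0.003 0.019 0 0 0;1 0.042 -0.003 0.025 0 0 0;1 0.052 -0.003 0.032 0 0 0;1 0.061 -0.003 0.039 0 0 0;1 0.069 -0.003 0.047 0 0 0;1 0.077 -0.003 0.056 0 0 0;1 0.084 -0.003 0.065 0 0 0;1 0.09 -0.003 0.075 0 0 0;1 0.096 -0.003 0.085 0 0 0;1 0.1 -0.003 0.095 0 0 0",
)

```text
time_s: 15.9
eef_pos: [0.522, -0.0058, 0.223]
eef_rot: [-0.004, 0.053, 0.999, 0.0]
wrist_force: [-0.2, 0.7, 1.6]
opening: -0.005
grasp_force: 0.5
```

Run:
```python
from h import *
x,y=mill(.118,0); print(tool()[:3,3]); go(x,y,.32,174.2); o=ctrl.get_obs(); print(o["wrist_force"])
```

```text
[ 0.52201809 -0.00581319  0.22301657]
shift [-0.1665 -0.0004 -0.0982] turn [ 0.03 -0.41 -0.31]
[-0.18257084  0.72273198  1.60810751]
```

Call:
servo_tool(
  series="1 0.003 0 0.009 0 0 0;1 0.006 0 0.018 0 0 0;1 0.008 0 0.027 0 0 0;1 0.009 0 0.035 0 0 0;1 0.01 0 0.041 0 0 0;1 0.01 0 0.046 0 0 0;1 0.01 0 0.049 0 0 0;1 0.01 0 0.051 0 0 0;1 0.01 0 0.052 0 0 0;1 0.01 0 0.052 0 0 0",
)

```text
time_s: 16.73
eef_pos: [0.5121, -0.0048, 0.1711]
eef_rot: [-0.004, 0.053, 0.999, 0.001]
wrist_force: [-1.4, 0.8, 2.0]
opening: -0.003
grasp_force: 0.7
```

Call:
servo_tool(
  series="1 0 0 0.001 0 0 0;1 0 0 0.002 0 0 0;1 0 0 0.003 0 0 0;1 0 0 0.003 0 0 0",
)

```text
time_s: 17.07
eef_pos: [0.5122, -0.0048, 0.1708]
eef_rot: [-0.004, 0.053, 0.999, 0.0]
wrist_force: [-12.5, 1.3, 25.0]
opening: 0.001
grasp_force: 12.6
```

Call:
servo_tool(
  series="-1 0 0 -0.03 0 0 0;-1 0 0 -0.07 0 0 0;-1 0.04 0 -0.1 0 0 0;-1 0.04 0 -0.13 0 0 0;-1 0.04 0 -0.13 0 0 0;-1 0.04 0 -0.13 0 0 0;-1 0.04 0 -0.13 0 0 0",
)

```text
time_s: 17.65
eef_pos: [0.4734, -0.0007, 0.298]
eef_rot: [-0.004, 0.053, 0.999, 0.0]
wrist_force: [0.8, 1.3, -0.6]
opening: 0.977
grasp_force: 0.0
```

Run:
```python
from h import *
img,P,E,f,c=cam("wrist"); save("w1",img); np.savez("w1.npz",img=img,P=P,E=E,f=f,cx=c["cx"],cy=c["cy"]); print(np.array(c["T_tool_cam"]).round(3),f, ctrl.get_obs()["eef_pos"])
for p in [(.4664,-.0014,.18),(.573,-.164,.146),(.47,-.35,0)]: print(proj(np.array(p),E,f,c))
X,Y,Z=np.moveaxis(cam("side")[1],-1,0)
c_,s_=np.cos(MY),np.sin(MY)
lx=c_*(X-M0[0])+s_*(Y-M0[1]); ly=-s_*(X-M0[0])+c_*(Y-M0[1])
for a in (-.06,-.03,0,.03,.06): 
    k=(abs(lx-a)<.008)&(abs(ly)<.06)&(Z>.1); print(a,k.sum(),np.median(Z[k]) if k.any() else 0)
```

```text
[[ 0.    -0.95  -0.313  0.08 ]
 [ 1.    -0.     0.    -0.   ]
 [-0.    -0.313  0.95  -0.118]
 [ 0.     0.     0.     1.   ]] 376.5199193594797 [ 0.47304757 -0.00064773  0.29716091]
(np.float64(315.5134044812322), np.float64(229.67647297752))
(np.float64(137.6665678075978), np.float64(357.976126546695))
(np.float64(13.87700507331823), np.float64(218.13335548589185))
-0.06 581 0.48581130682511786
-0.03 176 0.14577189341065366
0 180 0.14553770722434722
0.03 176 0.1455893065028988
0.06 173 0.14566940871047995
```

View pics/w1.png

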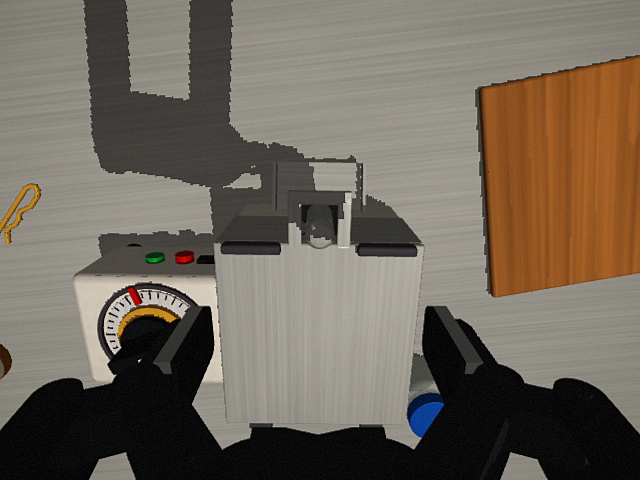

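The lid is shut (flat at z ≈ 0.1457) and its eye is round the stud. The clip shows at (20,210) with its loop towards the robot. Next I'll refine the stud position and read joint 6 to choose the clip grasp yaw.

Run:
```python
from h import *
d=np.load("w1.npz"); P=d["P"]
c_,s_=np.cos(MY),np.sin(MY)
def loc(P):
    X=P[...,0]-M0[0];Y=P[...,1]-M0[1]; return np.stack([c_*X+s_*Y,-s_*X+c_*Y,P[...,2]],-1)
L=loc(P)
k=(abs(L[...,0]+.1)<.03)&(abs(L[...,1])<.03)
for lo in np.arange(.146,.190,.004):
    m=k&(L[...,2]>=lo)&(L[...,2]<lo+.004)
    if m.any(): print(round(lo,3),m.sum(),L[m].mean(0).round(4),np.percentile(L[m],[3,97],axis=0).round(4)[:,:2].tolist())
q=ctrl.get_obs()["q"]; T=tool(); print(q.round(3),np.degrees(np.arctan2(T[1,0],T[0,0])))
go(.44,-.35,.22,131); go(.44,-.35,.22,-49)
```

```text
0.146 2614 [-0.0956  0.0017  0.1468] [[-0.1228, -0.0244], [-0.0711, 0.026]]
0.15 78 [-0.0949 -0.0134  0.152 ] [[-0.111, -0.0298], [-0.0782, 0.011]]
0.154 30 [-0.1098  0.0029  0.1562] [[-0.1112, -0.0047], [-0.1068, 0.0105]]
0.158 51 [-0.1077  0.0025  0.1602] [[-0.1109, -0.0071], [-0.1016, 0.0117]]
0.162 36 [-0.1092  0.0022  0.1638] [[-0.111, -0.0059], [-0.1045, 0.0101]]
0.166 33 [-0.1099  0.0023  0.168 ] [[-0.1109, -0.0044], [-0.1075, 0.0093]]
0.17 39 [-0.1095  0.002   0.1722] [[-0.1111, -0.0056], [-0.1069, 0.0099]]
0.174 92 [-0.1049  0.002   0.1768] [[-0.111, -0.0069], [-0.0913, 0.0117]]
0.178 608 [-0.1018  0.0025  0.1801] [[-0.1097, -0.0056], [-0.0934, 0.011]]
0.182 7 [-0.1014  0.0015  0.1822] [[-0.1058, -0.0038], [-0.0968, 0.0066]]
[-2.530e-01 -8.100e-02  1.798e+00 -1.000e-03  1.435e+00 -1.717e+00] 173.88116494075632
shift [-0.0054 -0.351   0.0763] turn [-0.18 -0.61 42.88]
shift [-0.0054 -0.351   0.0763] turn [   0.76   -0.22 -137.12]
```

Run:
```python
from h import *
go(.447,-.324,.2,95)
```

```text
shift [-0.0098 -0.3244  0.0963] turn [-0.38 -0.55 78.88]
```

Call:
servo_tool(
  series="-1 -0.01 -0.324 0.02 0 0 80;-1 -0.01 -0.324 0.04 0 0 80;-1 -0.01 -0.324 0.05 0 0 80;-1 -0.01 -0.324 0.06 0 0 80;-1 -0.01 -0.324 0.07 0 0 80;-1 -0.01 -0.324 0.08 0 0 80;-1 -0.01 -0.324 0.096 0 0 80;-1 -0.01 -0.324 0.096 0 0 80;-1 -0.01 -0.324 0.096 0 0 80;-1 -0.01 -0.324 0.096 0 0 80;-1 -0.01 -0.324 0.096 0 0 80;-1 -0.01 -0.324 0.096 0 0 80",
)

```text
time_s: 18.75
eef_pos: [0.447, -0.3237, 0.1994]
eef_rot: [-0.006, 0.685, 0.729, -0.002]
wrist_force: [0.0, -0.5, 0.3]
opening: 1.0
grasp_force: 0.0
```

Call:
servo_tool(
  series="-1 0 0 0 0 0 80;-1 0 0 0 0 0 80;-1 0 0 0 0 0 80;-1 0 0 0 0 0 80;-1 0 0 0 0 0 80;-1 0 0 0 0 0 80;-1 0 0 0 0 0 80;-1 0 0 0 0 0 80;-1 0 0 0 0 0 80;-1 0 0 0 0 0 80;-1 0 0 0 0 0 80;-1 0 0 0 0 0 80",
)

```text
time_s: 19.75
eef_pos: [0.4477, -0.3232, 0.2007]
eef_rot: [-0.002, 0.993, 0.12, -0.005]
wrist_force: [-0.2, -0.1, 0.3]
opening: 1.0
grasp_force: 0.0
```

Call:
servo_tool(
  series="-1 0 0 0 0 0 63;-1 0 0 0 0 0 63;-1 0 0 0 0 0 63;-1 0 0 0 0 0 63;-1 0 0 0 0 0 63;-1 0 0 0 0 0 63;-1 0 0 0 0 0 63;-1 0 0 0 0 0 63;-1 0 0 0 0 0 63;-1 0 0 0 0 0 63;-1 0 0 0 0 0 63;-1 0 0 0 0 0 63",
)

```text
time_s: 20.75
eef_pos: [0.4478, -0.3236, 0.2013]
eef_rot: [0.001, 0.911, -0.413, -0.004]
wrist_force: [-0.1, 0.7, -0.3]
opening: 1.001
grasp_force: 0.0
```

Run:
```python
from h import *
print(np.degrees(ctrl.get_obs()["q"]).round(1)); go(.447,-.324,.2,-49)
img,P,E,f,c=cam("wrist"); save("w2",img); np.savez("w2.npz",img=img,P=P,E=E,f=f,cx=c["cx"],cy=c["cy"])
hsv=cv2.cvtColor(img,cv2.COLOR_RGB2HSV); m=(hsv[...,1]>110)&(hsv[...,0]>10)&(hsv[...,0]<30)&(P[...,2]<.02)
print(m.sum()); A=P[m]; print(cv2.minAreaRect((A[:,:2]*1000).astype(np.float32)),np.percentile(A[:,2],[5,50,95]))
```

```text
[-48.   11.   98.   -0.3  71.4  90.9]
shift [-0.0002  0.0009  0.0013] turn [0.31 0.42 0.19]
1392
((510.08551025390625, -290.7462158203125), (182.10455322265625, 104.62608337402344), 56.455448150634766) [0.00336317 0.00522046 0.0067195 ]
```

View pics/w2.png

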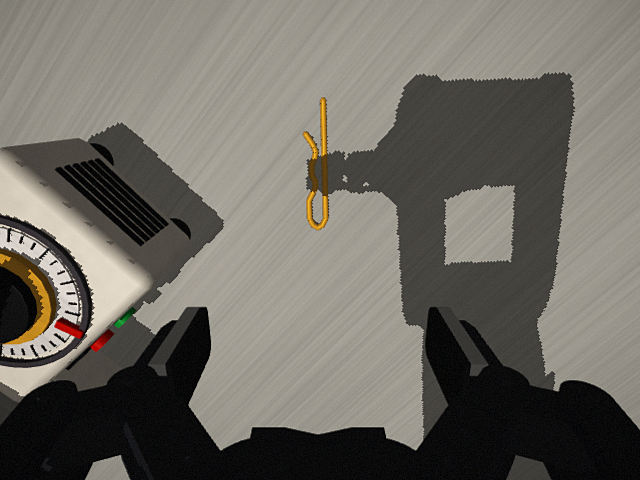

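The clip lies with its straight leg at u ≈ 324, from the tip at (322,98) to the loop's end at (318,229), and its bent leg to the left. It lines up with the tool's x.

Run:
```python
from h import *
d=np.load("w2.npz"); P=d["P"]; img=d["img"]; E=d["E"]; f=float(d["f"]); cx,cy=float(d["cx"]),float(d["cy"])
hsv=cv2.cvtColor(img,cv2.COLOR_RGB2HSV); v,u=np.mgrid[0:480,0:640]
m=(hsv[...,1]>110)&(hsv[...,0]>8)&(hsv[...,0]<32)&(u>295)&(u<335)&(v>90)&(v<235)
# intersect rays with z=.0025
ray=np.stack([(u-cx)/f,(v-cy)/f,np.ones((480,640))],-1)@E[:3,:3].T
t=(.0025-E[2,3])/ray[...,2]; W=E[:3,3]+ray*t[...,None]
Tl=tool(); 
rows=[]
for r in range(100,225):
    k=np.where(m[r])[0]
    if len(k):
        right=k[k>k.max()-8]; rows.append(W[r,right].mean(0)[:2]); 
rows=np.array(rows); vx,vy,x0,y0=cv2.fitLine(rows[:60].astype(np.float32),cv2.DIST_HUBER,0,1e-4,1e-4).ravel()
if vx<0: vx,vy=-vx,-vy
a=np.degrees(np.arctan2(vy,vx)); A=W[m][:,:2]; s=(A-[x0,y0])@[vx,vy]; n=(A-[x0,y0])@[-vy,vx]
print("dir",a,"len",np.ptp(s),"width",n.min(),n.max(),"s",s.min(),s.max())
k=s<s.min()+.025; print("loop n range",n[k].min(),n[k].max())
o=np.array([x0,y0])+(s.max()-.057)*np.array([vx,vy]); lp=o-.037*np.array([vx,vy])+.007*np.array([-vy,vx])
print("origin",o,"loop",lp)
go(lp[0],lp[1],.06,a); go(lp[0],lp[1],.028,a)
```

```text
dir -47.19915 len 0.10920455443408764 width -0.002737799017449798 0.01645453999965441 s -0.08086591045012707 0.02833864398396056
loop n range -0.002737799017449798 0.016406799153067447
origin [ 0.46535868 -0.35258088] loop [ 0.44535499 -0.32067708]
shift [-0.0028 -0.0009  0.1414] turn [ 0.3   0.42 -1.68]
shift [-0.0026 -0.001   0.1734] turn [ 0.3   0.42 -1.68]
```

Call:
servo_tool(
  series="0.2 -0.003 -0.001 0.04 0.3 0.4 -1.7;0.2 -0.003 -0.001 0.08 0.3 0.4 -1.7;0.2 -0.003 -0.001 0.12 0.3 0.4 -1.7;0.2 -0.003 -0.001 0.14 0.3 0.4 -1.7;0.2 -0.003 -0.001 0.15 0.3 0.4 -1.7;0.2 -0.003 -0.001 0.15 0.3 0.4 -1.7;0.2 -0.003 -0.001 0.15 0.3 0.4 -1.7;0.2 -0.003 -0.001 0.15 0.3 0.4 -1.7;0.2 -0.003 -0.001 0.15 0.3 0.4 -1.7;0.2 -0.003 -0.001 0.15 0.3 0.4 -1.7",
)

```text
time_s: 21.63
eef_pos: [0.4463, -0.3216, 0.0535]
eef_rot: [0.001, 0.916, -0.402, 0.002]
wrist_force: [0.9, -0.5, 0.1]
opening: 0.403
grasp_force: 0.0
```

Run:
```python
from h import *
print(ctrl.get_obs()["opening"],ctrl.get_obs()["eef_pos"]);go(.44535,-.32068,.0275,-47.2)
```

```text
0.40315807822928434 [ 0.44627063 -0.32159224  0.05346882]
shift [-0.0014  0.0001  0.026 ] turn [ 0.01 -0.2  -0.2 ]
```

Call:
servo_tool(
  series="0.2 -0.001 0 0.01 0 0 0;0.2 -0.001 0 0.018 0 0 0;0.2 -0.001 0 0.023 0 0 0;0.2 -0.001 0 0.026 0 0 0;0.2 -0.001 0 0.026 0 0 0;0.2 -0.001 0 0.026 0 0 0",
)

```text
time_s: 22.13
eef_pos: [0.4445, -0.3197, 0.0252]
eef_rot: [-0.0, 0.916, -0.402, -0.0]
wrist_force: [0.0, 0.1, 0.3]
opening: 0.403
grasp_force: 0.0
```

Call:
servo_tool(
  series="0.5 0 0 -0.001 0 0 0;0.9 0 0 -0.001 0 0 0;1 0 0 -0.001 0 0 0;1 0 0 -0.001 0 0 0;1 0 0 -0.001 0 0 0;1 0 0 -0.001 0 0 0;1 0 0 -0.001 0 0 0;1 0 0 -0.001 0 0 0",
)

```text
time_s: 22.8
eef_pos: [0.4448, -0.32, 0.027]
eef_rot: [0.0, 0.916, -0.402, 0.0]
wrist_force: [-1.6, 0.7, 4.8]
opening: 0.174
grasp_force: 58.8
```

Call:
servo_tool(
  series="1 0 0 -0.01 0 0 0;1 0 0 -0.03 0 0 0;1 0 0 -0.06 0 0 0;1 0 0 -0.09 0 0 0;1 0 0 -0.1 0 0 0;1 0 0 -0.1 0 0 0;1 0 0 -0.1 0 0 0",
)

```text
time_s: 23.38
eef_pos: [0.4447, -0.3199, 0.1268]
eef_rot: [0.0, 0.916, -0.402, 0.0]
wrist_force: [-0.1, 0.3, -2.9]
opening: 0.179
grasp_force: 58.9
```

Run:
```python
from h import *
o=ctrl.get_obs();print(o["opening"],o["grasp_force"])
img,P,E,f,c=cam("wrist"); save("w3",img[0:400,120:520]); np.savez("w3.npz",img=img,P=P,E=E,f=f,cx=c["cx"],cy=c["cy"],T=tool())
```

```text
0.17863892363333508 58.9230577647686
```

View pics/w3.png

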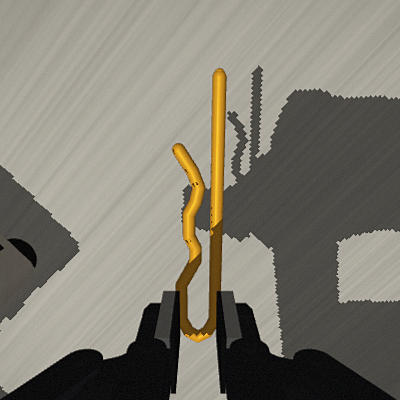

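The clip is held by its loop, level and in line with the tool. The straight leg's tip is at (219,70) in the crop and the bent leg is on the left. Next I'll measure its pose in the tool frame.

```bash
cat >> h.py <<'E'
def leg(img,P,T,u0=325,u1=352,v0=60,v1=225):
    "straight leg of the held clip in tool frame: fitted (centre line) and tip"
    hsv=cv2.cvtColor(img,cv2.COLOR_RGB2HSV); v,u=np.mgrid[0:480,0:640]
    Q=(P-T[:3,3])@T[:3,:3]
    m=(hsv[...,1]>110)&(hsv[...,0]>8)&(hsv[...,0]<32)&(u>u0)&(u<u1)&(v>v0)&(v<v1)&(abs(Q[...,2]-.022)<.02)
    A=Q[m]; px=np.polyfit(A[:,0],A[:,1],1); 
    n=abs(A[:,1]-np.polyval(px,A[:,0]))<.0012; pz=np.polyfit(A[n,0],A[n,2],1)
    return px,pz,A[:,0].max(),A[:,0].min(),m.sum()
E
python3 - <<'E'
from h import *
d=np.load("w3.npz"); T=d["T"]; px,pz,xm,x0,n=leg(d["img"],d["P"],T)
print("y=",px,"z top=",pz,"x",x0,xm,n, "yaw",np.degrees(px[0]),"pitch",np.degrees(pz[0]))
print("tip y,z(centre)",np.polyval(px,xm),np.polyval(pz,xm)+.0025,"at origin",np.polyval(px,xm-.057),np.polyval(pz,xm-.057)+.0025)
E
```

```text
y= [0.00557512 0.00639935] z top= [0.00785073 0.02018386] x 0.03996355508861868 0.09630906397993544 2032 yaw 0.3194308718900945 pitch 0.44981357472947947
tip y,z(centre) 0.006936287527559834 0.023439953501634594 at origin 0.006618505662080928 0.022992462011380478
```

Run:
```python
from h import *
T=tool(); go(.44,-.25,.24,32,T)
x,y=mill(-.1086,-.129); print(x,y)
```

```text
shift [-0.0539 -0.0438 -0.1143] turn [-5.000e-02  7.000e-02 -7.942e+01]
0.4497196926845935 -0.1294648975648457
```

Call:
servo_tool(
  series="1 0 0 -0.03 0 0 0;1 -0.01 -0.01 -0.06 0 0 -7;1 -0.02 -0.02 -0.09 0 0 -14;1 -0.054 -0.044 -0.114 0 0 -79;1 -0.054 -0.044 -0.114 0 0 -79;1 -0.054 -0.044 -0.114 0 0 -79;1 -0.054 -0.044 -0.114 0 0 -79;1 -0.054 -0.044 -0.114 0 0 -79;1 -0.054 -0.044 -0.114 0 0 -79;1 -0.054 -0.044 -0.114 0 0 -79;1 -0.054 -0.044 -0.114 0 0 -79;1 -0.054 -0.044 -0.114 0 0 -79",
)

```text
time_s: 24.43
eef_pos: [0.4397, -0.2495, 0.2381]
eef_rot: [-0.002, 0.963, 0.271, -0.001]
wrist_force: [-0.0, 0.1, -0.1]
opening: 0.182
grasp_force: 58.9
```

Run:
```python
from h import *
x,y=mill(-.1086,-.129); print(x,y); go(x,y,.1897,84.5)
o=ctrl.get_obs();print(o["opening"],np.degrees(o["q"]).round(1))
```

```text
0.4497196926845935 -0.1294648975648457
shift [ 0.0712 -0.097   0.0487] turn [-2.600e-01 -5.000e-02 -5.311e+01]
0.18234534736095714 [-43.    2.6 102.8  -0.   74.8  15.6]
```

Call:
servo_tool(
  series="1 0.071 -0.097 0.01 0 0 -53;1 0.071 -0.097 0.01 0 0 -53;1 0.071 -0.097 0.01 0 0 -53;1 0.071 -0.097 0.01 0 0 -53;1 0.071 -0.097 0.01 0 0 -53;1 0.071 -0.097 0.01 0 0 -53;1 0.071 -0.097 0.03 0 0 -53;1 0.071 -0.097 0.048 0 0 -53;1 0.071 -0.097 0.048 0 0 -53;1 0.071 -0.097 0.048 0 0 -53;1 0.071 -0.097 0.048 0 0 -53;1 0.071 -0.097 0.048 0 0 -53",
)

```text
time_s: 25.43
eef_pos: [0.4517, -0.1309, 0.1932]
eef_rot: [0.0, 0.743, 0.669, 0.0]
wrist_force: [0.2, 0.1, 0.5]
opening: 0.176
grasp_force: 58.9
```

Run:
```python
from h import *
x,y=mill(-.1086,-.129); go(x,y,.1897,84.5)
img,P,E,f,c=cam("wrist"); T=tool(); save("w4",img[0:400,120:520]); np.savez("w4.npz",img=img,P=P,E=E,f=f,cx=c["cx"],cy=c["cy"],T=T)
px,pz,xm,x0,n=leg(img,P,T,v0=40); print("y=",px,"z top=",pz,"x",x0,xm,n)
Q=(P-T[:3,3])@T[:3,:3]
v,u=np.mgrid[0:480,0:640]; k=(P[...,2]>.176)&(P[...,2]<.186)&(v<200)&(abs(P[...,1])<.03)&(P[...,0]<.5); A=Q[k]
print("stud cap in tool",k.sum(),A.mean(0),np.percentile(A,[2,98],axis=0).tolist())
```

```text
shift [ 0.0012 -0.0021  0.0035] turn [ 0.04  0.02 -0.54]
y= [0.00047464 0.00743891] z top= [0.0085999  0.02164208] x 0.03852180245524682 0.094703869476736 2050<stdin>:7: RuntimeWarning: Mean of empty slice.
  ret = um.true_divide(
Traceback (most recent call last):
IndexError: index -1 is out of bounds for axis 0 with size 0
```

View pics/w4.png

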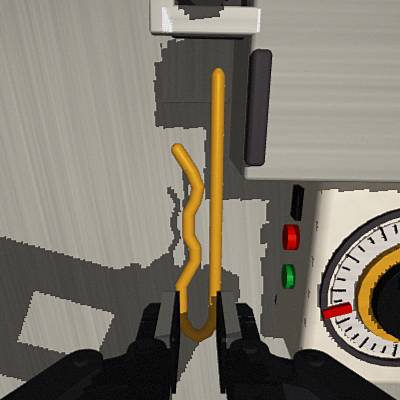

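Call:
servo_tool(
  series="1 0.005 -0.002 -0.02 0 0 -0.5;1 0.01 -0.002 -0.04 0 0 -0.5;1 0.012 -0.002 -0.06 0 0 -0.5;1 0.012 -0.002 -0.08 0 0 -0.5;1 0.012 -0.002 -0.08 0 0 -0.5;1 0.012 -0.002 -0.08 0 0 -0.5;1 0.012 -0.002 -0.08 0 0 -0.5",
)

```text
time_s: 26.07
eef_pos: [0.4504, -0.1184, 0.2724]
eef_rot: [0.0, 0.74, 0.673, -0.0]
wrist_force: [-0.1, 0.2, 0.1]
opening: 0.18
grasp_force: 58.9
```

Run:
```python
from h import *
img,P,E,f,c=cam("wrist"); T=tool(); np.savez("w5.npz",img=img,P=P,E=E,f=f,cx=c["cx"],cy=c["cy"],T=T)
save("w5",cv2.resize(img[0:300,200:500],None,fx=2,fy=2))
px,pz,xm,x0,n=leg(img,P,T,v0=40); print("leg y=",px,"z top=",pz,"x",x0,xm,n)
Q=(P-T[:3,3])@T[:3,:3]; print(T[:3,3])
hsv=cv2.cvtColor(img,cv2.COLOR_RGB2HSV)
k=(P[...,2]>.177)&(P[...,2]<.186)&(abs(P[...,1])<.03)&(P[...,0]<.5)&(hsv[...,1]<80); A=Q[k]; print("cap",k.sum())
if k.any(): print(A.mean(0),np.percentile(A,[2,98],axis=0).tolist())
G=np.eye(4); x,y=mill(-.1018,.002); print("stud by mill frame, in tool",T[:3,:3].T@(np.array([x,y,.18])-T[:3,3]))
```

```text
leg y= [0.00110515 0.00783884] z top= [0.01065096 0.02078414] x 0.03806633504495188 0.09460301429769626 2043
[ 0.45010677 -0.11821666  0.27184546]
cap 1370
[0.11995942 0.00910262 0.09192534] [[0.11131499119058967, 0.00024723947468391176, 0.08990576032247594], [0.1290058193402359, 0.0179725234008552, 0.09437855967525505]]
stud by mill frame, in tool [0.11968983 0.00832956 0.09188301]
```

View pics/w5.png

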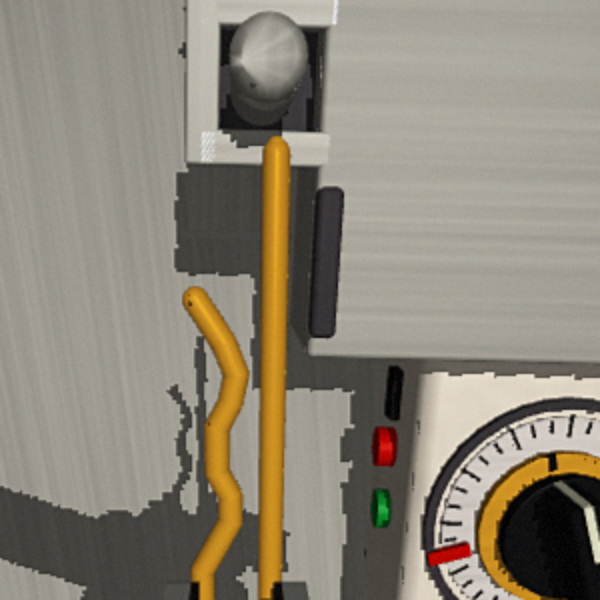

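The stud cap is at (268,60) in the crop and the clip tip at (277,150), in line to within about 1 mm. I'll lower to the hole's height, shift 1 mm and start inserting.

Call:
servo_tool(
  series="1 0 0.001 0.03 0 0 0;1 0 0.001 0.055 0 0 0;1 0 0.001 0.072 0 0 0;1 0 0.001 0.08 0 0 0;1 0 0.001 0.082 0 0 0;1 0 0.001 0.082 0 0 0;1 0 0.001 0.082 0 0 0;1 0 0.001 0.082 0 0 0",
)

```text
time_s: 26.78
eef_pos: [0.4523, -0.119, 0.1919]
eef_rot: [0.001, 0.74, 0.673, 0.0]
wrist_force: [0.5, 0.3, -0.5]
opening: 0.18
grasp_force: 58.9
```

Run:
```python
from h import *
T0=np.load("w5.npz")["T"]; D=np.linalg.inv(T0)@tool(); print("moved in w5 tool frame",D[:3,3].round(4),np.degrees(R.from_matrix(D[:3,:3]).as_rotvec()).round(2)); print(ctrl.get_obs()["wrist_force"])
```

```text
moved in w5 tool frame [-0.0006  0.0024  0.08  ] [-0.18 -0.08 -0.02]
[ 0.5188902   0.32686845 -0.50449848]
```

Call:
servo_tool(
  series="1 0.002 -0.001 0.002 0 0 0;1 0.005 -0.001 0.002 0 0 0;1 0.008 -0.001 0.002 0 0 0;1 0.011 -0.001 0.002 0 0 0;1 0.014 -0.001 0.002 0 0 0;1 0.017 -0.001 0.002 0 0 0;1 0.02 -0.001 0.002 0 0 0;1 0.022 -0.001 0.002 0 0 0;1 0.022 -0.001 0.002 0 0 0",
)

```text
time_s: 27.53
eef_pos: [0.4527, -0.0961, 0.1887]
eef_rot: [-0.0, 0.74, 0.673, 0.0]
wrist_force: [-0.7, -0.3, 0.6]
opening: 0.178
grasp_force: 58.8
```

Run:
```python
from h import *
T0=np.load("w5.npz")["T"]; D=np.linalg.inv(T0)@tool(); print("moved in w5 tool frame",D[:3,3].round(4)); o=ctrl.get_obs();print(o["wrist_force"],o["torque"],o["opening"])
```

```text
moved in w5 tool frame [0.0223 0.0006 0.0832]
[-0.68767199 -0.32282379  0.55686766] [0.06885004 0.00538639 0.00240228] 0.17816062640265745
```

Call:
servo_tool(
  series="1 0.004 0 -0.001 0 0 0;1 0.008 0 -0.001 0 0 0;1 0.012 0 -0.001 0 0 0;1 0.016 0 -0.001 0 0 0;1 0.02 0 -0.001 0 0 0;1 0.024 0 -0.001 0 0 0;1 0.028 0 -0.001 0 0 0;1 0.031 0 -0.001 0 0 0;1 0.031 0 -0.001 0 0 0",
)

```text
time_s: 28.28
eef_pos: [0.4556, -0.065, 0.1896]
eef_rot: [-0.0, 0.74, 0.673, -0.0]
wrist_force: [0.6, 0.0, -0.2]
opening: 0.176
grasp_force: 58.9
```

Run:
```python
from h import *
T0=np.load("w5.npz")["T"]; D=np.linalg.inv(T0)@tool(); print("moved in w5 tool frame",D[:3,3].round(4)); o=ctrl.get_obs();print(o["wrist_force"],o["torque"],o["opening"])
img,P,E,f,c=cam("wrist"); T=tool()
save("w6",cv2.resize(img[0:380,180:480],None,fx=1.6,fy=1.6))
Q=(P-T[:3,3])@T[:3,:3]; hsv=cv2.cvtColor(img,cv2.COLOR_RGB2HSV)
k=(P[...,2]>.177)&(P[...,2]<.186)&(abs(P[...,1])<.03)&(P[...,0]<.49)&(hsv[...,1]<80); A=Q[k]; print("cap",k.sum(),A.mean(0),np.percentile(A,[2,98],axis=0).tolist())
```

```text
moved in w5 tool frame [0.0534 0.0005 0.0823]
[ 0.62806744  0.02380622 -0.17120479] [-0.00329908  0.03920099  0.04143221] 0.17621712553361543
cap 2725 [0.06754766 0.00863343 0.00963188] [[0.05846916316292882, -0.0002175365167713504, 0.007790798866604004], [0.07604013911072997, 0.017563079141751155, 0.012161268411662145]]
```

View pics/w6.png

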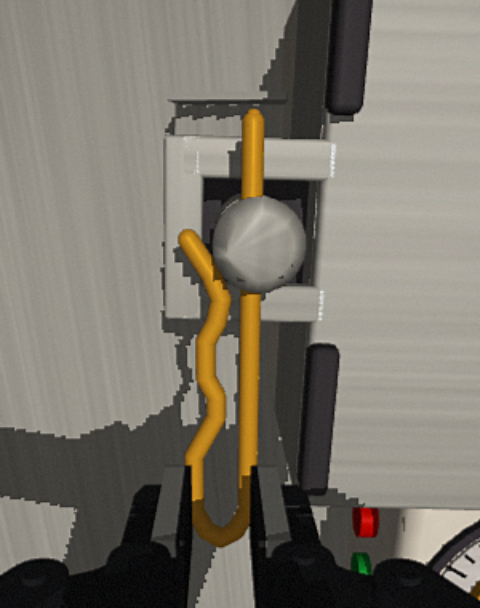

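The straight leg is through the hole, with its tip beyond the stud at (254,115), and the bent leg's flare is touching the stud's side. About 29 mm remains to home.

Call:
servo_tool(
  series="1 0.004 0 0 0 0 0;1 0.007 0 0 0 0 0;1 0.01 0 0 0 0 0;1 0.013 0 0 0 0 0;1 0.016 0 0 0 0 0;1 0.019 0 0 0 0 0;1 0.022 0 0 0 0 0;1 0.025 0 0 0 0 0;1 0.027 0 0 0 0 0;1 0.029 0 0 0 0 0;1 0.029 0 0 0 0 0;1 0.029 0 0 0 0 0",
)

```text
time_s: 29.33
eef_pos: [0.4583, -0.0363, 0.1896]
eef_rot: [-0.0, 0.74, 0.673, 0.0]
wrist_force: [-0.9, 1.2, -0.6]
opening: 0.181
grasp_force: 58.9
```

Run:
```python
from h import *
T0=np.load("w5.npz")["T"]; D=np.linalg.inv(T0)@tool(); print("moved in w5 tool frame",D[:3,3].round(4)); o=ctrl.get_obs();print(o["wrist_force"],o["torque"],o["opening"])
img,P,E,f,c=cam("wrist"); T=tool()
np.savez("w7.npz",img=img,P=P,E=E,f=f,cx=c["cx"],cy=c["cy"],T=T)
save("w7",cv2.resize(img[80:400,200:440],None,fx=1.6,fy=1.6))
Q=(P-T[:3,3])@T[:3,:3]; hsv=cv2.cvtColor(img,cv2.COLOR_RGB2HSV)
k=(P[...,2]>.177)&(P[...,2]<.186)&(abs(P[...,1])<.03)&(P[...,0]<.49)&(hsv[...,1]<80); A=Q[k]; print("cap",k.sum(),A.mean(0),np.percentile(A,[2,98],axis=0).tolist())
v,u=np.mgrid[0:480,0:640]
m=(hsv[...,1]>110)&(hsv[...,0]>8)&(hsv[...,0]<32)&(u>200)&(u<440)&(P[...,2]>.155)&(P[...,2]<.18)&(Q[...,1]>.004)
print("tip x",Q[m][:,0].max(),"far pts",m.sum())
```

```text
moved in w5 tool frame [0.0823 0.0005 0.0823]
[-0.88397805  1.20930797 -0.62713195] [0.10892555 0.13903418 0.07134953] 0.1810471756542008
cap 2777 [0.03359811 0.00623632 0.00931729] [[0.007004729010057707, -0.018162796484651723, 0.004373267606909184], [0.04725754886146432, 0.017402895005713088, 0.012125238667442244]]
tip x 0.09492073831529028 far pts 2572
```

View pics/w7.png

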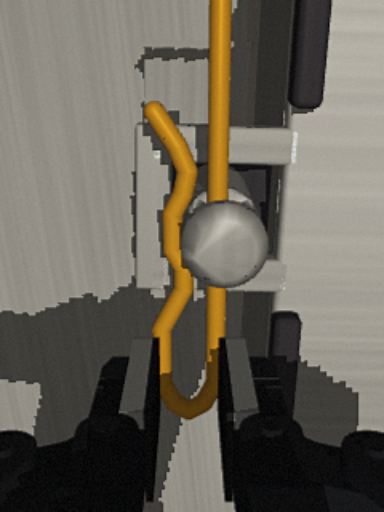

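The throat has passed the stud and the bow sits beside it, with the tip showing beyond. The measured origin is within about 1 mm of the stud axis. I'll nudge 1 mm, release, lift and check.

Call:
servo_tool(
  series="1 0.0005 0 0 0 0 0;1 0.001 0 0 0 0 0;1 0.001 0 0 0 0 0;0.4 0.001 0 0 0 0 0;0 0.001 0 0 0 0 0;0 0.001 0 0 0 0 0;0 0.001 0 0 0 0 0;0 0.001 0 -0.02 0 0 0;0 0.001 0 -0.06 0 0 0;0 -0.02 0 -0.1 0 0 0;0 -0.04 0 -0.1 0 0 0;0 -0.04 0 -0.1 0 0 0",
)

```text
time_s: 30.38
eef_pos: [0.4562, -0.0797, 0.2931]
eef_rot: [0.004, 0.74, 0.672, 0.001]
wrist_force: [-0.5, -0.1, -0.3]
opening: 0.498
grasp_force: 0.0
```

Run:
```python
from h import *
ctrl.camera("side")
img,P,E,f,c=cam("wrist"); T=tool(); print(ctrl.get_obs()["wrist_force"],T[:3,3])
np.savez("w8.npz",img=img,P=P,E=E,f=f,cx=c["cx"],cy=c["cy"],T=T)
Q=(P-T[:3,3])@T[:3,:3]; hsv=cv2.cvtColor(img,cv2.COLOR_RGB2HSV)
k=(P[...,2]>.178)&(P[...,2]<.186)&(hsv[...,1]<80)&(abs(P[...,0]-.468)<.025)&(abs(P[...,1])<.025); A=Q[k]; print("cap",k.sum(),A.mean(0),np.percentile(A,[2,98],axis=0).tolist())
m=(hsv[...,1]>110)&(hsv[...,0]>8)&(hsv[...,0]<32)&(P[...,2]>.155)&(P[...,2]<.178)&(P[...,0]<.5)
B=Q[m]; print("clip x",B[:,0].min(),B[:,0].max(),"y",B[:,1].min(),B[:,1].max(),"z",np.median(P[m][:,2]))
print("origin x = ",B[:,0].max()-.057,B[:,0].min()+.0525)
```

```text
[-0.64310583  1.20146694 -1.14232176] [ 0.45455871 -0.07701194  0.28974863]
cap 877 [0.07914696 0.00835388 0.10959852] [[0.07057092173605312, 0.00019966689954994683, 0.1076636975693457], [0.08768565672607961, 0.016981633683918994, 0.1116316354659979]]
clip x 0.02697520493120754 0.13528528167167714 y -0.010417291756534781 0.010949022963978186 z 0.16763698388979537
origin x =  0.07828528167167714 0.07947520493120754
```

The clip is home: its origin is within 1 mm of the stud axis, and the leg is level at z 0.166. Now the dial. It needs about 150° anticlockwise and then clockwise back, so I'll start at ψ ≈ -84° to stay in joint 6's range.

Run:
```python
from h import *
P=np.load("top0.npz")["P"]
A=P[225:265,365:415].reshape(-1,3); k=(A[:,2]>.135)&(A[:,2]<.155); print("bar top",k.sum(),A[k].mean(0),cv2.minAreaRect((A[k][:,:2]*1000).astype(np.float32)))
go(.574,-.166,.28,2)
```

```text
bar top 131 [ 0.57608122 -0.16941643  0.14323782] ((576.1981811523438, -169.72463989257812), (13.393896102905273, 50.27723693847656), 13.011143684387207)
shift [-0.077   0.1275  0.0098] turn [ 3.000e-02 -2.000e-02  8.244e+01]
```

Call:
servo_tool(
  series="0 -0.077 0.127 0 0 0 82;0 -0.077 0.127 0 0 0 82;0 -0.077 0.127 0 0 0 82;0 -0.077 0.127 0 0 0 82;0 -0.077 0.127 0 0 0 82;0 -0.077 0.127 0 0 0 82;0 -0.077 0.127 0 0 0 82;0 -0.077 0.127 0 0 0 82;0 -0.077 0.127 0 0 0 82;0 -0.077 0.127 0 0 0 82;0 -0.077 0.127 0 0 0 82;0 -0.077 0.127 0 0 0 82",
)

```text
time_s: 31.48
eef_pos: [0.5732, -0.164, 0.2878]
eef_rot: [-0.001, 1.0, 0.019, -0.001]
wrist_force: [-0.3, -0.2, -0.1]
opening: 0.498
grasp_force: 0.0
```

Call:
servo_tool(
  series="0 0 0 0 0 0 80;0 0 0 0 0 0 80;0 0 0 0 0 0 80;0 0 0 0 0 0 80;0 0 0 0 0 0 80;0 0 0 0 0 0 80;0 0 0 0 0 0 80;0 0 0 0 0 0 80;0 0 0 0 0 0 80;0 0 0 0 0 0 80;0 0 0 0 0 0 80;0 0 0 0 0 0 80",
)

```text
time_s: 32.48
eef_pos: [0.5732, -0.1641, 0.2879]
eef_rot: [0.0, 0.779, -0.627, -0.001]
wrist_force: [0.5, 1.9, 0.5]
opening: 0.501
grasp_force: 0.0
```

```bash
cat >> h.py <<'E'
def dial(img,P,c0):
    "angles (deg, world) of red pointer, white line on bar; bar top rect"
    hsv=cv2.cvtColor(img,cv2.COLOR_RGB2HSV); rho=np.hypot(P[...,0]-c0[0],P[...,1]-c0[1])
    ang=lambda m:np.degrees(np.arctan2((P[...,1][m]-c0[1]).mean(),(P[...,0][m]-c0[0]).mean()))
    red=(hsv[...,1]>150)&((hsv[...,0]<8)|(hsv[...,0]>172))&(rho<.052)&(P[...,2]>.098)&(P[...,2]<.125)
    bar=(P[...,2]>.137)&(P[...,2]<.155)&(rho<.035)
    wh=bar&(hsv[...,2]>120)&(hsv[...,1]<80)
    A=P[bar]; r=cv2.minAreaRect((A[:,:2]*1000).astype(np.float32))
    print("red",red.sum(),ang(red) if red.any() else 0, rho[red].mean(),"white",wh.sum(),ang(wh) if wh.any() else 0,rho[wh].max() if wh.any() else 0,"bar",r,np.median(A[:,2]))
E
python3 - <<'E'
from h import *
print(np.degrees(ctrl.get_obs()["q"]).round(1)); img,P,E,f,c=cam("wrist"); T=tool(); print(T[:3,3])
np.savez("w9.npz",img=img,P=P,E=E,f=f,T=T)
save("w9",img[:,80:560]); dial(img,P,(.576,-.1685))
E
```

```text
[-27.4  11.7  86.8   0.   81.7 140.3]
[ 0.5733114  -0.16423416  0.28815301]
red 161 -168.71473407898083 0.04135715734727747 white 120 94.12968270277385 0.024748580481609616 bar ((578.0663452148438, -168.69818115234375), (12.991105079650879, 50.7067985534668), 13.319100379943848) 0.1440845539963674
```

View pics/w9.png

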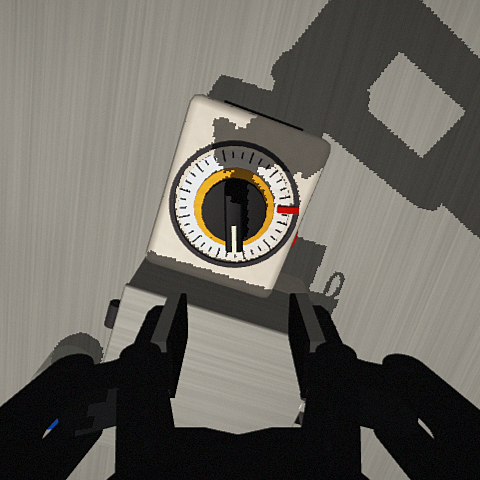

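The dial's white line points down in this view, (235,250), and the red pointer is at (288,210). In world angles the line is at 103° and the pointer at about 190°, so the line is about 87° past it clockwise. I'll fit the ring centre for accuracy.

```bash
cat >> h.py <<'E'
from scipy.optimize import least_squares
def ring(img,P,c0):
    "ring centre from dark outline at ring level, pointer angle, white line direction"
    hsv=cv2.cvtColor(img,cv2.COLOR_RGB2HSV); X,Y,Z=np.moveaxis(P,-1,0); rho=np.hypot(X-c0[0],Y-c0[1])
    res={}
    b=(hsv[...,0]>12)&(hsv[...,0]<30)&(hsv[...,1]>140)&(rho<.04)&(Z>.1)&(Z<.135)  # brass
    # outer edge of brass per bearing
    th=np.degrees(np.arctan2(Y-c0[1],X-c0[0])); pts=[]
    for a in range(-180,180,6):
        k=b&(th>=a)&(th<a+6)
        if k.sum()>3:
            i=np.argmax(np.where(k,rho,0)); pts.append(P.reshape(-1,3)[i])
    pts=np.array(pts); s=least_squares(lambda p:np.hypot(pts[:,0]-p[0],pts[:,1]-p[1])-p[2],[*c0,.025],loss="soft_l1",f_scale=.0007).x
    red=(hsv[...,1]>150)&((hsv[...,0]<8)|(hsv[...,0]>172))&(rho<.05)&(rho>.025)&(Z>.100)&(Z<.125)
    A=P[red]; A=A[abs(np.hypot(A[:,0]-s[0],A[:,1]-s[1])-.037)<.01]
    pa=np.degrees(np.arctan2(A[:,1].mean()-s[1],A[:,0].mean()-s[0]))%360
    bar=(Z>.137)&(Z<.155)&(rho<.035); wh=bar&(hsv[...,2]>120)&(hsv[...,1]<80)
    B=P[bar][:,:2]; r=cv2.minAreaRect((B*1000).astype(np.float32)); ctr=np.array(r[0])/1000
    vx,vy=cv2.fitLine(B.astype(np.float32),cv2.DIST_L2,0,1e-4,1e-4).ravel()[:2]
    if wh.sum()>5:
        W=P[wh][:,:2].mean(0)-ctr
        if W@[vx,vy]<0: vx,vy=-vx,-vy
    print("ring centre",s.round(4),len(pts),"pointer",pa.round(1),"n",len(A),"| bar ctr",ctr.round(4),np.round(r[1],1),"line",round(np.degrees(np.arctan2(vy,vx))%360,1),"white n",wh.sum())
    return s,pa
E
python3 - <<'E'
from h import *
d=np.load("w9.npz"); ring(d["img"],d["P"],(.5775,-.169))
d=np.load("top0.npz"); ring(d["img"],d["P"],(.5765,-.1695))
go(.5775,-.169,.15,-76.7)
E
```

```text
ring centre [ 0.5779 -0.1691  0.0324] 56 pointer 189.6 n 98 | bar ctr [ 0.5781 -0.1687] [13.  50.7] line 103.4 white n 120
ring centre [ 0.5771 -0.1701  0.0306] 13 pointer 189.7 n 8 | bar ctr [ 0.5763 -0.1703] [13.4 49.1] line 104.1 white n 9
shift [ 0.0058 -0.0033  0.1381] turn [ 0.1   0.1  -0.75]
```

Call:
servo_tool(
  series="0 0.006 -0.003 0.03 0 0 -0.7;0 0.006 -0.003 0.07 0 0 -0.7;0 0.006 -0.003 0.1 0 0 -0.7;0 0.006 -0.003 0.12 0 0 -0.7;0 0.006 -0.003 0.12 0 0 -0.7;0 0.006 -0.003 0.12 0 0 -0.7;0 0.006 -0.003 0.12 0 0 -0.7;0 0.006 -0.003 0.12 0 0 -0.7",
)

```text
time_s: 33.2
eef_pos: [0.5792, -0.1711, 0.1719]
eef_rot: [-0.0, 0.784, -0.62, 0.002]
wrist_force: [0.8, -0.8, 0.5]
opening: 0.5
grasp_force: 0.0
```

Run:
```python
from h import *
print(ctrl.get_obs()["wrist_force"]);go(.578,-.169,.15,-76.6)
```

```text
[ 0.81178344 -0.78368048  0.49024463]
shift [-0.0024  0.0008  0.0219] turn [-0.16 -0.15 -0.09]
```

Call:
servo_tool(
  series="0 -0.002 0.001 0.01 0 0 0;0 -0.002 0.001 0.018 0 0 0;0 -0.002 0.001 0.021 0 0 0;0 -0.002 0.001 0.021 0 0 0;0.5 -0.002 0.001 0.021 0 0 0;1 -0.002 0.001 0.021 0 0 0;1 -0.002 0.001 0.021 0 0 0;1 -0.002 0.001 0.021 0 0 0;1 -0.002 0.001 0.021 0 0 0;1 -0.002 0.001 0.021 0 0 0;1 -0.002 0.001 0.021 0 0 0",
)

```text
time_s: 34.12
eef_pos: [0.5771, -0.1688, 0.1491]
eef_rot: [-0.0, 0.784, -0.621, 0.001]
wrist_force: [3.0, 1.6, -0.1]
opening: 0.135
grasp_force: 61.4
```

Call:
servo_tool(
  series="1 0 0 0 0 0 -4;1 0 0 0 0 0 -10;1 0 0 0 0 0 -16;1 0 0 0 0 0 -22;1 0 0 0 0 0 -28;1 0 0 0 0 0 -34;1 0 0 0 0 0 -40;1 0 0 0 0 0 -46;1 0 0 0 0 0 -52;1 0 0 0 0 0 -58;1 0 0 0 0 0 -64;1 0 0 0 0 0 -70",
)

```text
time_s: 35.12
eef_pos: [0.5773, -0.1687, 0.1491]
eef_rot: [0.0, 0.998, -0.057, 0.001]
wrist_force: [5.2, 2.7, -0.1]
opening: 0.136
grasp_force: 61.4
```

Call:
servo_tool(
  series="1 0 0 0 0 0 -6;1 0 0 0 0 0 -12;1 0 0 0 0 0 -18;1 0 0 0 0 0 -24;1 0 0 0 0 0 -30;1 0 0 0 0 0 -36;1 0 0 0 0 0 -42;1 0 0 0 0 0 -48;1 0 0 0 0 0 -54;1 0 0 0 0 0 -60;1 0 0 0 0 0 -66;1 0 0 0 0 0 -72",
)

```text
time_s: 36.12
eef_pos: [0.5773, -0.1684, 0.1491]
eef_rot: [0.0, 0.841, 0.541, 0.001]
wrist_force: [4.3, 3.5, 1.3]
opening: 0.134
grasp_force: 61.5
```

Run:
```python
from h import *
o=ctrl.get_obs(); T=tool(); print(T[:3,3],o["wrist_force"],o["torque"],o["opening"],"line",np.degrees(np.arctan2(T[1,0],T[0,0]))+180)
img,P,E,f,c=cam("top"); ring(img,P,(.5765,-.1695))
```

```text
[ 0.5772633  -0.16842714  0.14914557] [4.31768827 3.5409695  1.3113036 ] [ 0.54760036 -0.78848228 -0.14411074] 0.1342431045047876 line 245.5249574760221
ring centre [ 0.5751 -0.168   0.0271] 1 pointer 192.5 n 3 | bar ctr [ 0.5718 -0.1529] [22.5  1. ] line 21.0 white n 0
```

Call:
servo_tool(
  series="1 0 0 0 0 0 5;1 0 0 0 0 0 10;1 0 0 0 0 0 15;1 0 0 0 0 0 20;1 0 0 0 0 0 25;1 0 0 0 0 0 30;1 0 0 0 0 0 35;1 0 0 0 0 0 40;1 0 0 0 0 0 45;1 0 0 0 0 0 50;1 0 0 0 0 0 53;1 0 0 0 0 0 53",
)

```text
time_s: 37.17
eef_pos: [0.5774, -0.1686, 0.1492]
eef_rot: [0.0, 0.994, 0.105, 0.001]
wrist_force: [4.9, 3.3, 0.5]
opening: 0.132
grasp_force: 61.4
```

Call:
servo_tool(
  series="1 0 0 0 0 0 0;1 0 0 0 0 0 0;0.3 0 0 0 0 0 0;0 0 0 0 0 0 0;0 0 0 0 0 0 0;0 0 0 0 0 0 0;0 0 0 -0.03 0 0 0;0 0 0 -0.07 0 0 0;0 0 0 -0.11 0 0 0;0 0 0 -0.13 0 0 0;0 0 0 -0.13 0 0 0;0 0 0 -0.13 0 0 0",
)

```text
time_s: 38.17
eef_pos: [0.577, -0.1693, 0.2804]
eef_rot: [0.001, 0.994, 0.107, 0.001]
wrist_force: [-0.1, -0.5, -0.8]
opening: 0.496
grasp_force: 0.0
```

Run:
```python
from h import *
T=tool(); print("tool angle",np.degrees(np.arctan2(T[1,0],T[0,0]))+180)
img,P,E,f,c=cam("wrist"); save("w10",img[60:420,80:560]); np.savez("w10.npz",img=img,P=P); ring(img,P,(.578,-.169))
go(.578,-.169,.15,10)
```

```text
tool angle 192.237069747382
ring centre [ 0.578  -0.1689  0.0327] 56 pointer 189.4 n 49 | bar ctr [ 0.578  -0.1684] [50.5 12.9] line 192.6 white n 57
shift [0.0018 0.0005 0.1284] turn [0.01 0.02 2.24]
```

View pics/w10.png

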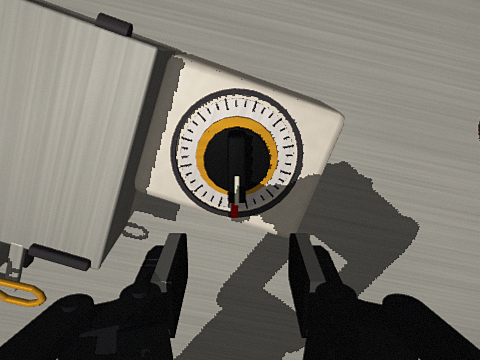

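The line is 3.1° short of the pointer, on the anticlockwise side with the slack taken up. I'll regrip and finish the last 3° clockwise.

Call:
servo_tool(
  series="0 0.002 0 0.04 0 0 0;0 0.002 0 0.08 0 0 0;0 0.002 0 0.11 0 0 0;0 0.002 0 0.126 0 0 0;0 0.002 0 0.13 0 0 0;0 0.002 0 0.13 0 0 0;0 0.002 0 0.13 0 0 0;0.5 0.002 0 0.13 0 0 0;1 0.002 0 0.13 0 0 0;1 0.002 0 0.13 0 0 0;1 0.002 0 0.13 0 0 0;1 0.002 0 0.13 0 0 0",
)

```text
time_s: 39.22
eef_pos: [0.5792, -0.1682, 0.1506]
eef_rot: [0.0, 0.994, 0.107, 0.001]
wrist_force: [-0.9, 3.7, 6.0]
opening: 0.135
grasp_force: 60.0
```

Run:
```python
from h import *
T=tool(); print("tool angle",np.degrees(np.arctan2(T[1,0],T[0,0]))+180); o=ctrl.get_obs(); print(o["eef_pos"],o["opening"],o["wrist_force"],o["torque"])
```

```text
tool angle 192.2586995846086
[ 0.57922839 -0.16823264  0.15057483] 0.13452925999900275 [-0.94501626  3.70654367  6.03836783] [ 0.43830649  0.23382072 -0.00668232]
```

Call:
servo_tool(
  series="1 0 0 0 0 0 1;1 0 0 0 0 0 2;1 0 0 0 0 0 3;1 0 0 0 0 0 3;1 0 0 0 0 0 3;1 0 0 0 0 0 3",
)

```text
time_s: 39.72
eef_pos: [0.5792, -0.1683, 0.1506]
eef_rot: [0.0, 0.997, 0.081, 0.001]
wrist_force: [-0.7, 3.1, 6.1]
opening: 0.136
grasp_force: 60.0
```

Call:
servo_tool(
  series="0.3 0 0 0 0 0 0;0 0 0 0 0 0 0;0 0 0 0 0 0 0;0 0 0 0 0 0 0;0 0 0 -0.03 0 0 0;0 0 0 -0.07 0 0 0;0 0 0 -0.11 0 0 0;0 0 0 -0.15 0 0 0;0 0 0 -0.15 0 0 0;0 0 0 -0.15 0 0 0",
)

```text
time_s: 40.55
eef_pos: [0.5798, -0.1692, 0.3023]
eef_rot: [0.002, 0.997, 0.081, 0.003]
wrist_force: [0.4, 0.3, -0.5]
opening: 0.498
grasp_force: 0.0
```

Run:
```python
from h import *
T=tool(); print("tool angle",np.degrees(np.arctan2(T[1,0],T[0,0]))+180,T[:3,3])
img,P,E,f,c=cam("wrist"); save("w11",img[60:420,80:560]); ring(img,P,(.578,-.169))
# clip and potatoes check
img,P,E,f,c=cam("top"); save("top3",cv2.resize(img[170:350,100:520],None,fx=1.9,fy=1.9))
```

```text
tool angle 189.2410830758214 [ 0.57983307 -0.16920844  0.30227997]
ring centre [ 0.5781 -0.1688  0.0326] 56 pointer 189.9 n 49 | bar ctr [ 0.5781 -0.1682] [49.9 12.6] line 189.4 white n 65
```

View pics/w11.png

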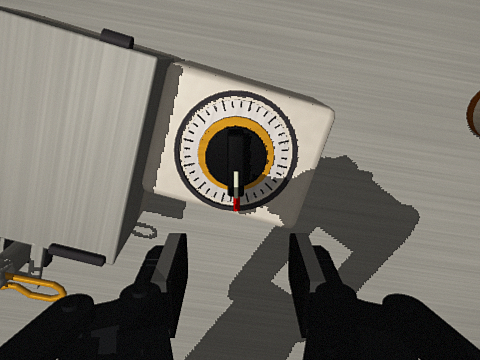

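The white line points at the red pointer (235,200), within 0.5°, and came up to it clockwise. The lid and clip are undisturbed, so I'm handing in.

```bash
python3 -c "
from h import *
print(ctrl.hand_in())"
```

```text
the job is handed in; nothing more can be done
None
```

The job is handed in, but `hand_in` returned no verdict. By my measurements all three potato halves are in the hopper, the lid is shut, the R-clip is home within about 1 mm, and the dial line is within 0.5° of the red pointer, brought up clockwise.

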